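# Dip the sump tank with its gauge rod

### The arm

A 6-joint arm with a two-finger parallel gripper is mounted at the origin on a cart in front of the work surface, level with it; the furniture and walls round the work are solid. World frame = base frame: x ahead of the robot, y to its left, z up, the work surface at z = 0. Lengths are in mm, angles in degrees, forces in N, time in s.
With the tool pointing down it reaches from about 250 to 800 mm from the base axis. Payload 3.9 kg.
Tool frame: the origin (TCP) lies at the very end of the fingers, on their centre line; the grasp point (between the pads) lies r.grasp_offset behind it (r.grasp_offset is the distance from the TCP to the grasp point, in mm); z points along the fingers, y is the direction in which the jaws open and shut (so a half turn about z gives the same grasp; the last joint's range is limited). The gripper opens to 85 mm and grips with 20 to 120 N. Pads are 22 mm wide; open, the fingers measure 114 mm over their backs; the gripper's body (76 mm by 85 mm) begins 54 mm behind the grasp point. The pads swing forward as they close: fully open they stand 13 mm farther back than shut.
Start: joints at [-69.328, 14.897, -7.913, 67.191, 0, 90], TCP at [185.332, -491.19, 231.304] pointing down, gripper open.
Joint ranges: [-159.42, 159.42], [-47.68, 98.78], [-73.54, 78.23], [-108.79, 121.32], [-90, 84.71], [-180, 180]. Speed limits (degrees/s): [147.25, 147.25, 180, 180, 180, 180].

### API

Orientations are given as [roll, pitch, yaw] about the fixed x, y, z axes, in that order (R = Rz(yaw) Ry(pitch) Rx(roll)).
In Python, from cell import r, optics gives the robot as it stands.
- The arm moves only by the tool move_arm, never from a script. Its argument "commands" is a list of rows, each a list of 3 entries, a list of its own where there are three numbers: the shift along the tool's x, y, z in cm, then the turn, a rotation vector about the tool's x, y, z in rad, then the closure, from 0 (fully open) to 1 (shut). In form: [[[tx, ty, tz], [rx, ry, rz], jaw], ...]. A call has 1 to 12 rows; each row shifts and turns the pose as measured when the row begins, along the tool's axes as they then stand; what a row does not reach is not made up. A row lasts 1/10 s, in which the tool goes at most 50 mm and 8.59 degrees, less where a joint would pass 70% of its speed; a pose out of reach is approached as far as the arm can. A call with a gripper value outside its range is refused whole. The fingers move at their own pace and stop on an object; the grip force is fixed at half the most. Time passes only in rows, so rows that do not move let the fingers close. It gives the time, the measured TCP pose, the force and the opening at its end, in the units of the state.
- r.get_state(): the state, without advancing time (a new reading comes with each control period).
- optics.snapshot(name): name is "scene" or "top" or "wrist"; returns the picture (480x640x3 uint8, red, green, blue); there is no depth.
- optics.camera_params(name): a dict with "camera_matrix" (3x3 intrinsics, pixels), "xyz" and "orientation" of the camera in the world. Camera axes: x right, y down, z forward; pixel columns grow to the right and rows downward; lengths in mm; the calibration is good to about 2 mm. A picture is of the moment at which its call begins: read the wrist's pose just before it. camera_params takes no time and is no camera call; for the wrist camera it gives the pose at the moment of the call.
- r.job_done(): hands the job in, once; it reports no verdict.
The state is a dict: "time_s": time; "qpos": joint angles; "joint_velocities": joint speeds; "joint_efforts": joint torques, N m; "eef_pos": TCP position; "tcp_rot": TCP orientation; "force": force on the tool from outside, world axes, zero at the start; "wrist_torque": the same for the moment, N m; "gripper_width": finger opening in mm.
Only numpy, scipy, OpenCV 4.12 (cv2) and the standard library are available. Lean on these libraries where they do the work, as an engineer would, in place of code of your own. Each camera call takes 0.05 s, during which the arm holds its last target. There are 200 camera calls.

### The job

Take the loose cap off the mouth of the tank's sloping dip tube and leave it in the metal tray. Then take the gauge rod from its cradle, push it down the dip tube until its collar stops on the tube's mouth, and draw it out again. Finish still holding the rod, level and still, with the tip over the tray at least 10 cm above the counter, so that it can be read; do not put the rod down or let it go, and leave the other things on the counter where they are.

Things in the scene. Friction and masses are not known exactly. Their poses are not given: they have to be found in the camera images.
- tank: grey box-shaped sump tank, 124 x 184 x 114 mm (x, y, z), fixed on the counter; origin under its centre, z up. The steel dip tube comes out of its +y side wall and slopes upward along +y at 45 degrees in the plane x = 0; mouth centre at (0, 0.178, 0.158) m.
- dip_tube: the tank's steel guide tube, outer diameter 30 mm, bore 20 mm, 125 mm long, fixed. Origin in the centre of its mouth; z points out of the mouth along the tube's axis, 45 degrees up; x level across it. The bore is open to 125 mm below the mouth.
- cap: loose round aluminium cap over the tube's mouth, no catch, about 60 g; comes off along the tube's axis. Outer diameter 40 mm, inner 34, skirt 20 mm deep. Origin on the underside of its 4 mm top plate (on the mouth), z out along its axis. Round grip knob, 16 mm diameter, from z = 4 to 34 mm. Standing on its skirt, the origin is 20 mm up.
- gauge_rod: steel gauge rod, about 120 g, lying level in the cradle. Axis y, tip at -y; origin on the axis in the collar's stop face. Rod 10 mm diameter, tip at y = -112 mm (last 8 mm tapered); square collar 36 x 36 mm, y = 0 to 11 mm; black handle: flat tab, y = 40 to 86 mm, 10 mm thick (x), 28 mm high (z). Balances near the collar.
- rod_tip (a point): the end of the rod's tip, on its axis, 112 mm in front of the collar's stop face.
- rod_handle (a point): centre of the flat handle, 63 mm behind the collar's stop face.
- cradle: grey plastic cradle of the rod, base 56 x 130 mm, two notched posts up to 70 mm high, fixed. Origin on the counter under the collar's stop face; y along the rod, tip at -y. The rod's axis lies 66 mm up; its handle sticks out free beyond the base, which ends at y = 18 mm. The rod lifts straight up 30 mm to clear the posts.
- tray: shallow metal instrument tray, 136 x 206 x 18 mm (x, y, z), fixed; origin under its centre; inner floor about 2 mm up.
- dropper_bottle: bystander: amber dropper bottle, 36 mm across, 97 mm high; origin under its centre.
- beaker: bystander: small clear beaker, 55 mm across, 68 mm high; origin under its centre.
- reagent: bystander: amber reagent bottle, 62 mm across, 130 mm high; origin under its centre.
- wash: bystander: white wash bottle with a bent spout, 62 mm across, 184 mm high; origin under its centre.
- clock_timer: bystander: white desk timer, 70 x 62 x 15 mm; origin under its centre.
Things that resemble listed ones, but are neither listed nor needed, are in the scene too. Leave any green, pink or turquoise look-alike of the cap alone.

How it is judged:
By the outcome, as a careful person would: the job done as asked, in the order asked, and still so for the second after the job is handed in, while the arm keeps its last pose, push and grip.
It also fails if it takes over 58 s, if anything falls off the work surface, if the arm or the gripper's body presses on something with over 40 N, if the wrist force passes 120 N, or if a joint passes its speed limit or range.

## Working session

There is one attempt and no reset: what is moved stays moved. The work goes in short steps, Python scripts to look and compute and a tool call to move; the robot and the scene stay as the last step left them, time stands still between calls to the robot, and variables do not carry over. Pictures are saved under pics/ and viewed, and the job is handed in when it is done.

Besides the shell and the picture viewer there is one more tool, called after "Call:" as name(argument=value, ...), one argument or row to a line, values as JSON. move_arm: Moves the arm, as the interface text tells. Its arguments: {"type":"object","properties":{"commands":{"type":"array"}},"required":["commands"]}

```bash
mkdir -p pics; ls; python3 - <<'E'
from cell import r, optics
import cv2
for n in ("scene","top","wrist"):
    im=optics.snapshot(n); cv2.imwrite(f"pics/{n}0.png",im[:,:,::-1])
    p=optics.camera_params(n); print(n,p)
print(r.grasp_offset, r.get_state())
E
```

```text
pics
scene {'camera_matrix': array([[471.40871811,   0.        , 313.74935939],
       [  0.        , 471.40871811, 240.05655608],
       [  0.        ,   0.        ,   1.        ]]), 'xyz': array([-59.37983549, 855.14408336, 968.47390913]), 'orientation': array([-128.21902739,   -1.2668005 , -147.12926793])}
top {'camera_matrix': array([[444.82959878,   0.        , 318.42996708],
       [  0.        , 444.82959878, 237.28981422],
       [  0.        ,   0.        ,   1.        ]]), 'xyz': array([ 359.81868853,  -72.45204132, 1173.52960288]), 'orientation': array([-1.72569308e+02,  2.13290786e-02, -8.98645608e+01])}
wrist {'camera_matrix': array([[364.69063501,   0.        , 320.49674836],
       [  0.        , 364.69063501, 243.46054857],
       [  0.        ,   0.        ,   1.        ]]), 'xyz': array([ 253.33420117, -464.48793217,  372.45560526]), 'orientation': array([ 1.63462934e+02,  4.49240426e-02, -6.93421926e+01])}
18.700000000000003 {'time_s': 0.15, 'qpos': array([-6.93263879e+01,  1.49270283e+01, -7.96805668e+00,  6.71910436e+01,
       -1.64316273e-03,  9.00004450e+01]), 'joint_velocities': array([-0.01219299, -0.15602523,  0.2096945 ,  0.03815366,  0.09805261,
       -0.01458031]), 'joint_efforts': array([ 6.41172346e-05, -4.06006622e+01,  2.54165894e+01,  1.26513059e-02,
        1.94351901e-05,  6.45893238e-06]), 'eef_pos': array([ 185.15465648, -490.70693548,  230.66144934]), 'tcp_rot': array([-1.79913872e+02,  1.64382982e-03,  2.06731696e+01]), 'force': array([ 0.62082228, -0.03840181, -0.02193304]), 'wrist_torque': array([0.01267505, 0.00598777, 0.04499981]), 'gripper_width': 85.4762899379496}
```

View pics/scene0.png

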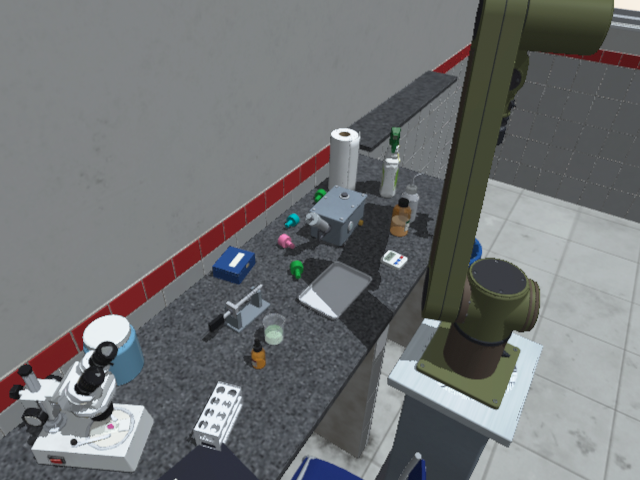

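View pics/top0.png

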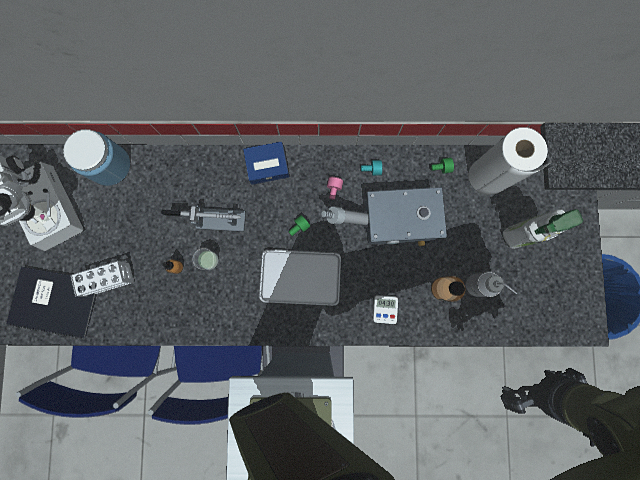

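View pics/wrist0.png

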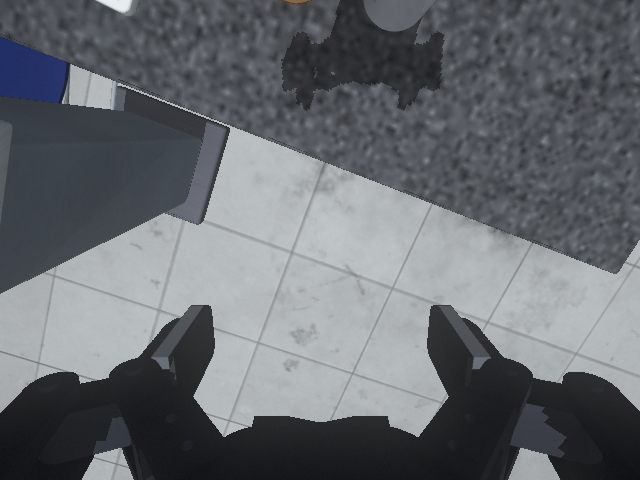

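Top view: tank around (407,213) with its tube and grey cap at (335,214). The rod in its cradle is at (205,214) with the black handle at (172,211), and the tray is at (300,277). The green, pink and turquoise cap look-alikes stay untouched. I'll enlarge crops to measure these.

```bash
cat > h.py <<'E'
import numpy as np, cv2
from cell import r, optics
from scipy.spatial.transform import Rotation as R
def rot(o): return R.from_euler('xyz',o,degrees=True).as_matrix()
def ray(p,u,v):
    d=rot(p['orientation'])@np.linalg.inv(p['camera_matrix'])@[u,v,1]
    return p['xyz'],d/np.linalg.norm(d)
def onz(p,u,v,z):
    o,d=ray(p,u,v); return o+d*(z-o[2])/d[2]
def proj(p,X):
    q=p['camera_matrix']@rot(p['orientation']).T@(np.array(X)-p['xyz']); return q[:2]/q[2]
def tri(a,b):
    A=0;B=0
    for o,d in (a,b):
        M=np.eye(3)-np.outer(d,d);A=A+M;B=B+M@o
    X=np.linalg.solve(A,B); return X,[np.linalg.norm((np.eye(3)-np.outer(d,d))@(X-o)) for o,d in (a,b)]
def snap(n,f):
    p=optics.camera_params(n); im=optics.snapshot(n); cv2.imwrite(f,im[:,:,::-1]); return p,im
def crop(src,x,y,w,h,s,dst):
    im=cv2.imread(src)[y:y+h,x:x+w]; cv2.imwrite(dst,cv2.resize(im,None,fx=s,fy=s,interpolation=cv2.INTER_CUBIC))
E
python3 - <<'E'
from h import *
a=cv2.imread('pics/top0.png');b=cv2.imread('pics/scene0.png')
z=lambda i,x,y,w,h,s:cv2.resize(i[y:y+h,x:x+w],None,fx=s,fy=s,interpolation=cv2.INTER_CUBIC)
cv2.imwrite('pics/c1.png',z(a,310,170,150,80,5))
cv2.imwrite('pics/c2.png',z(a,155,190,100,60,8))
cv2.imwrite('pics/c3.png',np.hstack([z(b,200,270,80,80,5),z(b,290,175,80,80,5)]))
E
```

```text
(no output)
```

View pics/c1.png

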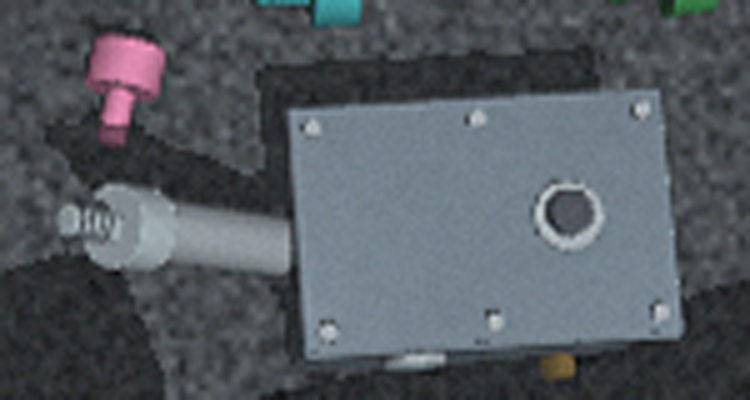

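View pics/c2.png

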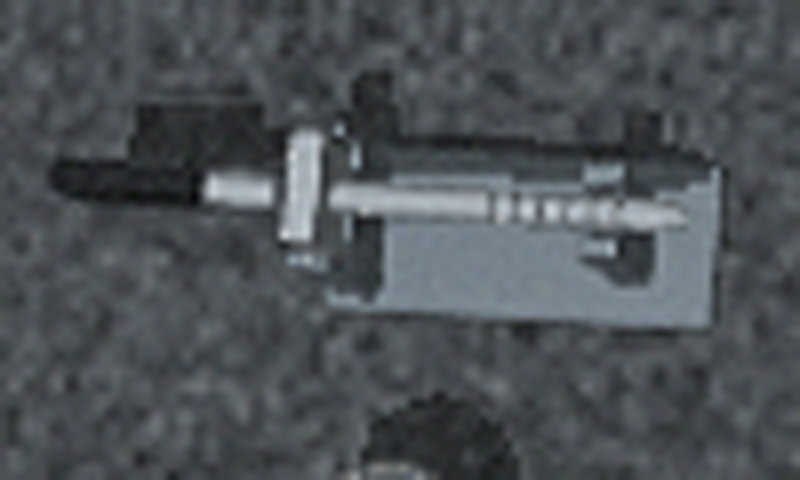

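View pics/c3.png

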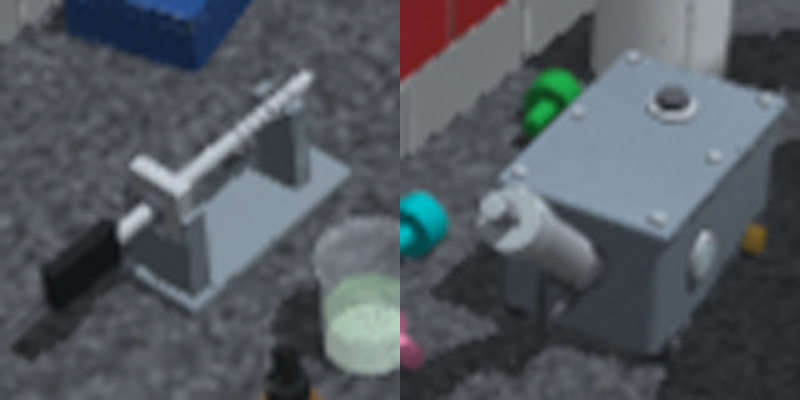

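```bash
python3 - <<'E'
from h import *
np.set_printoptions(precision=1,suppress=True)
t=optics.camera_params('top');s=optics.camera_params('scene')
c=[onz(t,310+x/5,170+y/5,114) for x,y in ((290,110),(658,90),(683,340),(305,358))]
print(np.array(c)); ctr=np.mean(c,0); 
print('sides',[np.linalg.norm(c[i]-c[(i+1)%4]) for i in range(4)])
yd=(c[0]+c[3]-c[1]-c[2]); yd/=np.linalg.norm(yd); yaw=np.degrees(np.arctan2(-yd[0],yd[1])); print('tank',ctr,'yaw',yaw)
m=ctr[:2]+178*yd[:2]; print('mouth',m,158)
# scene check of tank top corners: c3 right half
cs=[onz(s,290+(x-400)/5,175+y/5,114) for x,y in ((634,52),(785,98),(663,238),(500,180))]
print('scene corners',np.array(cs), np.mean(cs,0))
# knob end: triangulate
X,e=tri(ray(t,310+68/5,170+219/5),ray(s,290+82/5,175+222/5)); print('knob end',X,e)
k=np.array([*m,158])+34*np.array([yd[0]*.7071,yd[1]*.7071,.7071]);print('pred knob',k)
z=66
tip=onz(t,155+690/8,190+216/8,z); he=onz(t,155+50/8,190+178/8,z)
print('tip',tip,'hend',he,np.linalg.norm(tip-he)); d=he-tip; ry=np.degrees(np.arctan2(-d[0],d[1]));print('rod yaw',ry)
print('tri tip',tri(ray(t,155+688/8,190+216/8),ray(s,200+305/5,270+77/5)))
print('tri hend',tri(ray(t,155+50/8,190+178/8),ray(s,200+52/5,270+278/5)))
print('tri collar',tri(ray(t,155+300/8,190+187/8),ray(s,200+162/5,270+182/5)))
# tray, top rim z 18
im=cv2.imread('pics/top0.png');print('tray',[onz(t,u,v,18) for u,v in ((262,249),(340,251),(340,304),(261,302))])
for n,u,v in (('pink',337,184),('green',300,225),('drop',173,266),('beak',206,260)): print(n,onz(t,u,v,20))
print('beak rim',onz(t,206,255,68),'reag',onz(t,455,288,130),'wash',onz(t,497,280,100))
E
```

```text
[[ 609.5 -192.1  114. ]
 [ 619.8 -371.6  114. ]
 [ 497.  -379.5  114. ]
 [ 487.9 -197.9  114. ]]
sides [np.float64(179.77571759116185), np.float64(123.0927421933585), np.float64(181.87072387625977), np.float64(121.73081796598309)]
tank [ 553.5 -285.3  114. ] yaw 3.0908451102431975
mouth [ 543.9 -107.5] 158
scene corners [[ 613.5 -367.2  114. ]
 [ 500.3 -374.9  114. ]
 [ 487.7 -190.1  114. ]
 [ 604.7 -185.3  114. ]] [ 551.5 -279.4  114. ]
knob end [548.2 -82.5 164.5] [np.float64(2.35400745430679), np.float64(2.354007454306717)]
pred knob [542.6 -83.5 182. ]
tip [555.5 123.4  66. ] hend [567.2 326.1  66. ] 203.0362307290336
rod yaw -3.3105716492313597
tri tip (array([558.9, 126.4,  58.8]), [np.float64(2.3068648288087985), np.float64(2.306864828808739)])
tri hend (array([565.7, 323.1,  74.3]), [np.float64(0.017597222750336188), np.float64(0.017597222750405515)])
tri collar (array([562.5, 244. ,  75.9]), [np.float64(0.15550229297700655), np.float64(0.15550229297709534)])
tray [array([479.4,  75.6,  18. ]), array([ 474.6, -128. ,   18. ]), array([ 337.8, -127.5,   18. ]), array([342.4,  75.6,  18. ])]
pink [ 653.1 -120.7   20. ]
green [542.7 -23.2  20. ]
drop [434.3 305.3  20. ]
beak [450.1 220.3  20. ]
beak rim [458.8 208.6  68. ] reag [ 377.5 -390.3  130. ] wash [ 397.3 -501.1  100. ]
```

Tank yaw is about 3°, the mouth is near (544,-106,158), the rod axis runs from (556,124) to (566,326), and the tray centre is near (408,-26). Sizes agree with those given (180×122, 203 and 204×137). I'll add a planner helper that prints the tool-frame rows.

```bash
cat >> h.py <<'E'
def pose():
    s=r.get_state(); return s['eef_pos'],rot(s['tcp_rot'])
def frame(z,y):
    z=np.array(z,float);z/=np.linalg.norm(z); y=np.array(y,float); y-=z*(y@z); y/=np.linalg.norm(y); return np.column_stack([np.cross(y,z),y,z])
def plan(P,Rt,jaw,n,start=None):
    p,R0=start or pose(); P=np.array(P,float); w=R.from_matrix(R0.T@Rt).as_rotvec()
    for i in range(n):
        Ri=R0@R.from_rotvec(w*i/n).as_matrix(); print([list(np.round(Ri.T@(P-p)/n/10,2)),list(np.round(w/n,3)),jaw])
    print('step mm',np.linalg.norm(P-p)/n,'deg',np.degrees(np.linalg.norm(w))/n)
def axis(yaw,el): # tank axis direction out of mouth
    c,s=np.cos(np.radians(yaw)),np.sin(np.radians(yaw)); ce,se=np.cos(np.radians(el)),np.sin(np.radians(el))
    return np.array([-s*ce,c*ce,se]),np.array([c,s,0])
E
python3 - <<'E'
from h import *
a,xd=axis(3,45)
p,R0=pose()
p1=np.array([330.,-200,340]);Rd=frame([0,0,-1],xd)
print('A');plan(p1,Rd,0,12)
Rt=frame(-a,xd)
m=np.array([544,-106.5,158]); tgt=m+170*a; print(tgt)
print('B');plan(tgt,Rt,0,8,start=(p1,Rd))
E
```

```text
A
[[np.float64(1.98), np.float64(-1.84), np.float64(-0.91)], [np.float64(-0.0), np.float64(-0.0), np.float64(-0.105)], 0]
[[np.float64(2.17), np.float64(-1.62), np.float64(-0.91)], [np.float64(-0.0), np.float64(-0.0), np.float64(-0.105)], 0]
[[np.float64(2.33), np.float64(-1.39), np.float64(-0.91)], [np.float64(-0.0), np.float64(-0.0), np.float64(-0.105)], 0]
[[np.float64(2.46), np.float64(-1.13), np.float64(-0.91)], [np.float64(-0.0), np.float64(-0.0), np.float64(-0.105)], 0]
[[np.float64(2.56), np.float64(-0.87), np.float64(-0.91)], [np.float64(-0.0), np.float64(-0.0), np.float64(-0.105)], 0]
[[np.float64(2.64), np.float64(-0.6), np.float64(-0.91)], [np.float64(-0.0), np.float64(-0.0), np.float64(-0.105)], 0]
[[np.float64(2.69), np.float64(-0.32), np.float64(-0.91)], [np.float64(-0.0), np.float64(-0.0), np.float64(-0.105)], 0]
[[np.float64(2.71), np.float64(-0.03), np.float64(-0.91)], [np.float64(-0.0), np.float64(-0.0), np.float64(-0.105)], 0]
[[np.float64(2.69), np.float64(0.25), np.float64(-0.91)], [np.float64(-0.0), np.float64(-0.0), np.float64(-0.105)], 0]
[[np.float64(2.65), 
[... 724 characters left out ...]
np.float64(-0.0), np.float64(-0.098), np.float64(-0.0)], 0]
[[np.float64(2.65), np.float64(2.73), np.float64(0.0)], [np.float64(-0.0), np.float64(-0.098), np.float64(-0.0)], 0]
[[np.float64(2.63), np.float64(2.73), np.float64(-0.25)], [np.float64(-0.0), np.float64(-0.098), np.float64(-0.0)], 0]
[[np.float64(2.6), np.float64(2.73), np.float64(-0.51)], [np.float64(-0.0), np.float64(-0.098), np.float64(-0.0)], 0]
[[np.float64(2.53), np.float64(2.73), np.float64(-0.76)], [np.float64(-0.0), np.float64(-0.098), np.float64(-0.0)], 0]
[[np.float64(2.45), np.float64(2.73), np.float64(-1.01)], [np.float64(-0.0), np.float64(-0.098), np.float64(-0.0)], 0]
step mm 38.029997016681065 deg 5.625000000000002
```

Call:
move_arm(
  commands=[
    [[2,-1.8,-1.5],[0,0,-0.105],0],
    [[2.2,-1.6,-1.5],[0,0,-0.105],0],
    [[2.3,-1.4,-1.5],[0,0,-0.105],0],
    [[2.5,-1.1,-1],[0,0,-0.105],0],
    [[2.6,-0.9,-1],[0,0,-0.105],0],
    [[2.6,-0.6,-1],[0,0,-0.105],0],
    [[2.7,-0.3,-1],[0,0,-0.105],0],
    [[2.7,0,-1],[0,0,-0.105],0],
    [[2.7,0.3,-0.5],[0,0,-0.105],0],
    [[2.7,0.5,-0.5],[0,0,-0.105],0],
    [[2.6,0.8,-0.5],[0,0,-0.105],0],
    [[2.5,1.1,0],[0,0,-0.105],0],
  ],
)

```text
time_s: 1.35
eef_pos: [328.3, -187.0, 342.2]
tcp_rot: [-179.9, -0.5, 95.4]
force: [0.3, -0.4, -0.4]
gripper_width: 85.9
```

Call:
move_arm(
  commands=[
    [[2.5,2.7,0.8],[0,-0.1,0],0],
    [[2.6,2.7,0.5],[0,-0.1,0],0],
    [[2.6,2.7,0.3],[0,-0.1,0],0],
    [[2.6,2.7,0],[0,-0.1,0],0],
    [[2.6,2.7,-0.3],[0,-0.1,0],0],
    [[2.6,2.7,-0.5],[0,-0.1,0],0],
    [[2.5,2.7,-0.8],[0,-0.1,0],0],
    [[2.5,2.7,-1],[0,-0.1,0],0],
  ],
)

```text
time_s: 2.15
eef_pos: [533.4, 40.1, 284.0]
tcp_rot: [178.0, 47.2, 93.8]
force: [1.3, 0.2, 0.2]
gripper_width: 85.2
```

```bash
python3 - <<'E'
from h import *
print(snap('wrist','pics/w1.png')[0])
E
```

```text
{'camera_matrix': array([[364.69063501,   0.        , 320.49674836],
       [  0.        , 364.69063501, 243.46054857],
       [  0.        ,   0.        ,   1.        ]]), 'xyz': array([518.26940229, 194.19549499, 326.5727635 ]), 'orientation': array([116.1224495 ,  -1.41031778,   5.27941697])}
```

View pics/w1.png

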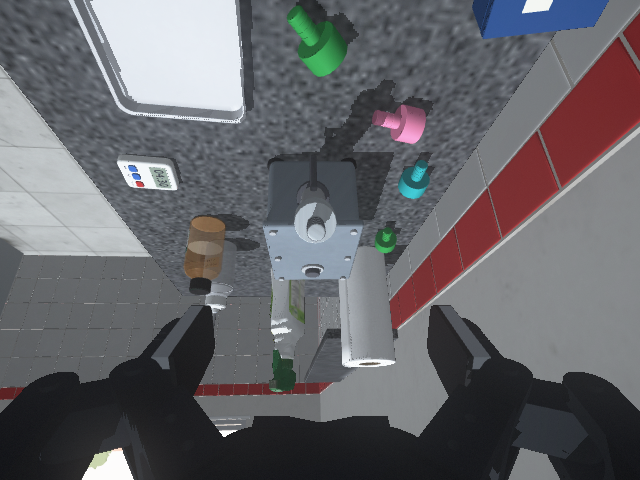

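```bash
python3 - <<'E'
from h import *
crop('pics/w1.png',255,145,120,145,5,'pics/w1c.png')
a,xd=axis(3,45); p=optics.camera_params('wrist'); m=np.array([544,-106.5,158])
for z in (0,4,34): print(z,proj(p,m+z*a))
E
```

```text
0 [311.05982916 236.37112486]
4 [311.12059305 237.70132541]
34 [311.62306828 248.70116037]
```

View pics/w1c.png

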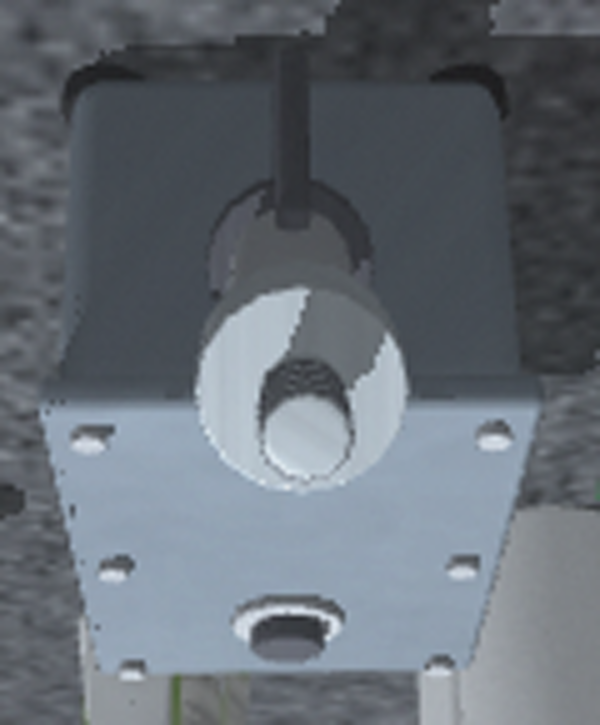

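```bash
python3 - <<'E'
from h import *
print(r.get_state()['eef_pos'],r.get_state()['joint_velocities'])
p,im=snap('wrist','pics/w2.png'); print(p['xyz'],p['orientation'])
a,xd=axis(3,45); t=np.array([553.5,-284,0]);yd=np.array([-xd[1],xd[0],0])
for sx,sy in ((-1,1),(1,1),(-1,-1),(1,-1)): print(proj(p,t+62*sx*xd+92*sy*yd+[0,0,114]))
for z in (0,4,34): print(z,proj(p,t+178*yd+[0,0,158]+z*a))
crop('pics/w2.png',255,145,120,145,5,'pics/w2c.png')
E
```

```text
[536.7776312   46.02008595 272.35491637] [ -3.54655563  -1.8785781  -12.02108493  -8.791876    10.33380751
 -12.79755528]
[521.66485503 200.36081227 314.02971756] [115.77067493  -0.61965446   5.51044616]
[258.18501892 235.46024173]
[360.74580294 236.50795078]
[270.39657239 285.96961188]
[344.98952433 286.27898656]
0 [311.27406507 236.25546798]
4 [311.33723909 237.58521774]
34 [311.85967741 248.58202097]
```

View pics/w2c.png

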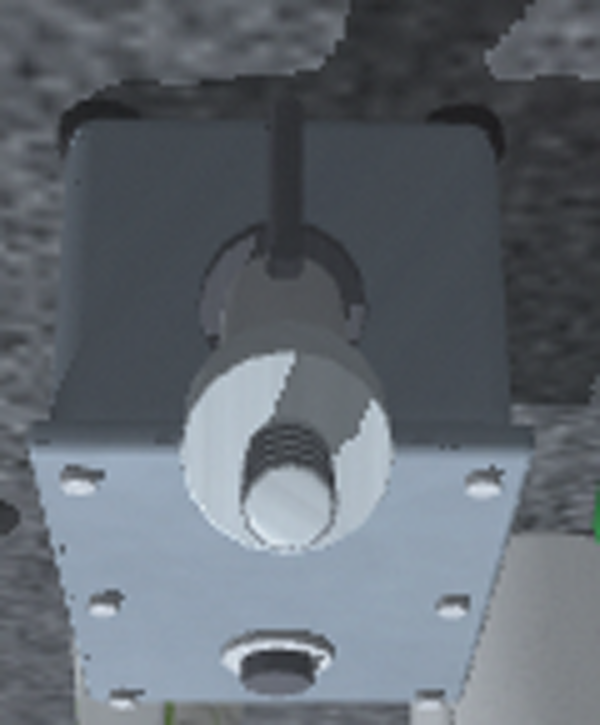

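```bash
python3 - <<'E'
from h import *
p,R0=pose();print(p,R0)
a,xd=axis(3,45); m=np.array([545,-106,157.])
plan(m+75*a,frame(-a,xd),0,6)
E
```

```text
[534.29560355  43.66721193 273.34199531] [[-0.06060462  0.99535655  0.07478243]
 [ 0.67463796  0.09606335 -0.7318712 ]
 [-0.73565665  0.00609629 -0.6773272 ]]
[[np.float64(-0.32), np.float64(-0.03), np.float64(1.9)], [np.float64(0.006), np.float64(0.007), np.float64(0.004)], 0]
[[np.float64(-0.33), np.float64(-0.02), np.float64(1.9)], [np.float64(0.006), np.float64(0.007), np.float64(0.004)], 0]
[[np.float64(-0.35), np.float64(-0.0), np.float64(1.9)], [np.float64(0.006), np.float64(0.007), np.float64(0.004)], 0]
[[np.float64(-0.36), np.float64(0.01), np.float64(1.9)], [np.float64(0.006), np.float64(0.007), np.float64(0.004)], 0]
[[np.float64(-0.37), np.float64(0.02), np.float64(1.89)], [np.float64(0.006), np.float64(0.007), np.float64(0.004)], 0]
[[np.float64(-0.38), np.float64(0.03), np.float64(1.89)], [np.float64(0.006), np.float64(0.007), np.float64(0.004)], 0]
step mm 19.309695273651553 deg 0.5770164545406749
```

Call:
move_arm(
  commands=[
    [[-0.3,0,1.9],[0.006,0.007,0.004],0],
    [[-0.3,0,1.9],[0.006,0.007,0.004],0],
    [[-0.4,0,1.9],[0.006,0.007,0.004],0],
    [[-0.4,0,1.9],[0.006,0.007,0.004],0],
    [[-0.4,0,1.9],[0.006,0.007,0.004],0],
    [[-0.4,0,1.9],[0.006,0.007,0.004],0],
    [[0,0,0],[0,0,0],0],
    [[0,0,0],[0,0,0],0],
    [[0,0,0],[0,0,0],0],
  ],
)

```text
time_s: 3.15
eef_pos: [541.5, -54.8, 203.8]
tcp_rot: [-179.0, 44.9, 93.9]
force: [-0.2, -0.8, 0.0]
gripper_width: 85.6
```

```bash
python3 - <<'E'
from h import *
print(r.get_state()['eef_pos'],r.get_state()['joint_velocities'])
p,im=snap('wrist','pics/w3.png'); print(p['xyz'],p['orientation'])
a,xd=axis(3,45); m=np.array([545,-106,157.])
for z in (0,4,34): print(z,proj(p,m+z*a))
crop('pics/w3.png',225,195,160,120,5,'pics/w3c.png')
q,R0=pose(); print(q,R0, R0.T@(m+10*a-q))
E
```

```text
[541.48957289 -54.78901467 203.82911328] [ 0.18511097 -0.55601984  0.32977313  0.25823221  0.12788355  0.08568009]
[533.66073387  97.87430947 252.79507237] [118.50475589   0.62548324   3.20284179]
0 [322.07867121 264.95062603]
4 [322.07170534 267.19448065]
34 [322.01061601 286.87265097]
[541.67088608 -54.59833673 203.94062574] [[-0.04822532  0.99833619  0.03160979]
 [ 0.70696899  0.05647223 -0.70498633]
 [-0.70559844 -0.01165105 -0.70851612]] [-3.35801031  0.91464686 59.60105489]
```

View pics/w3c.png

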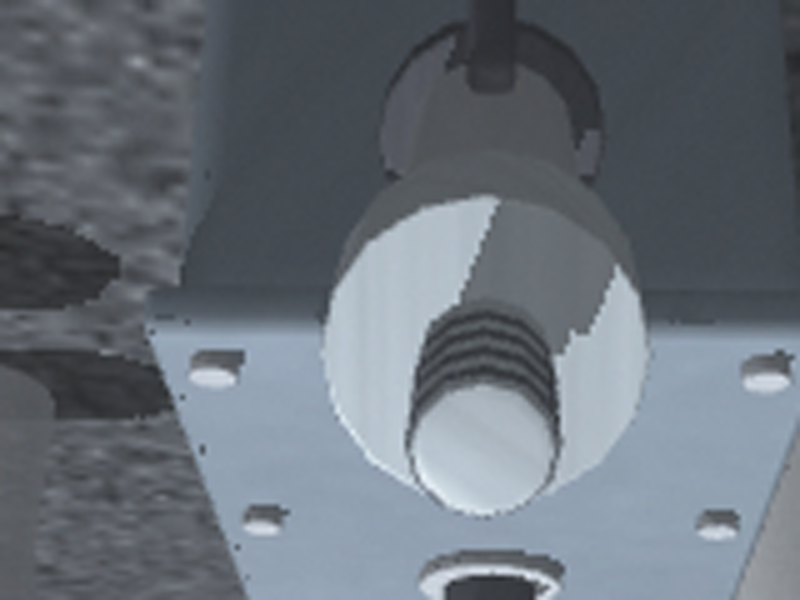

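Call:
move_arm(
  commands=[
    [[-0.1,0.1,1.3],[0,0,0],0],
    [[-0.1,0,1.3],[0,0,0],0],
    [[0,0,1.3],[0,0,0],0],
    [[0,0,1.2],[0,0,0],0],
    [[0,0,1.0],[0,0,0],0],
    [[0,0,0],[0,0,0],0],
    [[0,0,0],[0,0,0],0],
  ],
)

```text
time_s: 3.9
eef_pos: [548.8, -94.1, 164.1]
tcp_rot: [-179.6, 44.7, 94.0]
force: [-0.9, 0.1, 0.1]
gripper_width: 85.3
```

```bash
python3 - <<'E'
from h import *
a,xd=axis(3,45); m=np.array([545,-105.3,156.3])
q,R0=pose(); print(q, R0.T@(m+8*a-q))
snap('wrist','pics/w4.png')
E
```

```text
[548.8094942  -94.11217221 164.1326311 ] [-2.18982444 -4.44796108  5.26187724]
```

View pics/w4.png

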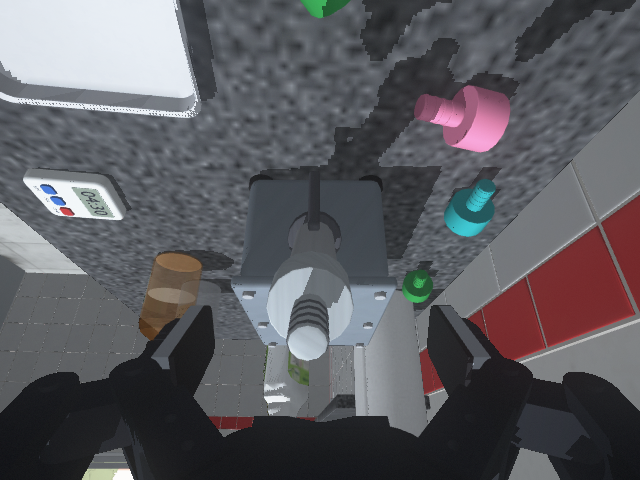

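Call:
move_arm(
  commands=[
    [[-0.1,-0.2,0.2],[0,0,0],0],
    [[-0.1,-0.2,0.2],[0,0,0],0],
    [[0,0,0.1],[0,0,0],0],
    [[0,0,0],[0,0,0],0],
  ],
)

```text
time_s: 4.35
eef_pos: [545.9, -98.1, 163.1]
tcp_rot: [-179.8, 44.7, 94.0]
force: [0.4, -0.3, 0.7]
gripper_width: 85.1
```

```bash
python3 - <<'E'
from h import *
a,xd=axis(3,45); m=np.array([545,-105.3,156.3])
q,R0=pose(); print(q, R0.T@(m+8*a-q))
E
```

```text
[545.91961261 -98.05497716 163.08028935] [-0.28069088 -1.31784342  1.86317586]
```

Centred to about 1 mm. Closing the jaws.

Call:
move_arm(
  commands=[
    [[0,-0.1,0],[0,0,0],0.5],
    [[0,0,0],[0,0,0],0.8],
    [[0,0,0],[0,0,0],1],
    [[0,0,0],[0,0,0],1],
    [[0,0,0],[0,0,0],1],
    [[0,0,0],[0,0,0],1],
    [[0,0,0],[0,0,0],1],
    [[0,0,0],[0,0,0],1],
  ],
)

```text
time_s: 5.15
eef_pos: [544.8, -98.1, 163.5]
tcp_rot: [-179.8, 44.7, 94.0]
force: [-0.3, -0.4, -0.1]
gripper_width: 14.1
```

Call:
move_arm(
  commands=[
    [[0,0,-0.5],[0,0,0],1],
    [[0,0,-0.8],[0,0,0],1],
    [[0,0,-1],[0,0,0],1],
    [[0,0,-1],[0,0,0],1],
    [[0,0,-1.5],[0,0,0],1],
    [[0,0,-1.5],[0,0,0],1],
    [[0,0,-1.5],[0,0,0],1],
    [[0,0,0],[0,0,0],1],
  ],
)

```text
time_s: 5.95
eef_pos: [541.2, -38.8, 222.5]
tcp_rot: [-179.9, 44.6, 93.9]
force: [-0.6, 1.2, -0.7]
gripper_width: 14.2
```

```bash
python3 - <<'E'
from h import *
snap('wrist','pics/w5.png')
q,R0=pose();print(q)
Rd=frame([0,0,-1],[1,0.07,0])
p1=[430,-20,180]
plan(p1,Rd,1,10)
E
```

```text
[540.82897643 -39.30822811 221.77518503]
[[np.float64(0.49), np.float64(-1.09), np.float64(0.11)], [np.float64(-0.0), np.float64(0.078), np.float64(-0.0)], 1]
[[np.float64(0.48), np.float64(-1.09), np.float64(0.15)], [np.float64(-0.0), np.float64(0.078), np.float64(-0.0)], 1]
[[np.float64(0.46), np.float64(-1.09), np.float64(0.19)], [np.float64(-0.0), np.float64(0.078), np.float64(-0.0)], 1]
[[np.float64(0.45), np.float64(-1.09), np.float64(0.22)], [np.float64(-0.0), np.float64(0.078), np.float64(-0.0)], 1]
[[np.float64(0.43), np.float64(-1.09), np.float64(0.25)], [np.float64(-0.0), np.float64(0.078), np.float64(-0.0)], 1]
[[np.float64(0.41), np.float64(-1.09), np.float64(0.29)], [np.float64(-0.0), np.float64(0.078), np.float64(-0.0)], 1]
[[np.float64(0.38), np.float64(-1.09), np.float64(0.32)], [np.float64(-0.0), np.float64(0.078), np.float64(-0.0)], 1]
[[np.float64(0.36), np.float64(-1.09), np.float64(0.35)], [np.float64(-0.0), np.float64(0.078), np.float64(-0.0)], 1]
[[np.float64(0.33), np.float64(-1.09), np.float64(0.37)], [np.float64(-0.0), np.float64(0.078), np.float64(-0.0)], 1]
[[np.float64(0.3), np.float64(-1.09), np.float64(0.4)], [np.float64(-0.0), np.float64(0.078), np.float64(-0.0)], 1]
step mm 12.000431564655898 deg 4.4619432207227785
```

View pics/w5.png

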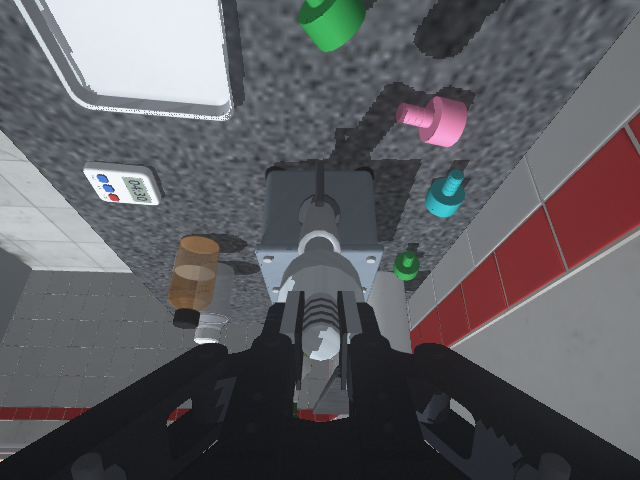

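Call:
move_arm(
  commands=[
    [[0.5,-1.3,0.1],[0,0.078,0],1],
    [[0.5,-1.3,0.1],[0,0.078,0],1],
    [[0.4,-1.3,0.2],[0,0.078,0],1],
    [[0.4,-1.3,0.2],[0,0.078,0],1],
    [[0.4,-1.3,0.2],[0,0.078,0],1],
    [[0.4,-1.3,0.3],[0,0.078,0],1],
    [[0.4,-1.3,0.3],[0,0.078,0],1],
    [[0.4,-1.3,0.3],[0,0.078,0],1],
    [[0.3,-1.3,0.3],[0,0.078,0],1],
    [[0.3,-1.3,0.3],[0,0.078,0],1],
    [[0,0,0],[0,0,0],1],
    [[0,0,0],[0,0,0],1],
  ],
)

```text
time_s: 7.2
eef_pos: [399.7, -22.7, 176.8]
tcp_rot: [-179.5, -1.5, 93.7]
force: [0.2, 0.2, -0.6]
gripper_width: 14.1
```

```bash
python3 - <<'E'
from h import *
snap('top','pics/t1.png'); crop('pics/t1.png',230,180,170,140,4,'pics/t1c.png')
q,R0=pose();print(q,R0)
plan([408,-40,60],frame([0,0,-1],[1,0.05,0]),1,8)
E
```

```text
[399.54108964 -22.44215084 176.72684064] [[-0.06581025  0.99776878 -0.01124645]
 [ 0.99747677  0.06608341  0.02594367]
 [ 0.02662899 -0.00951071 -0.99960014]]
[[np.float64(-0.26), np.float64(0.1), np.float64(1.45)], [np.float64(-0.001), np.float64(-0.003), np.float64(0.002)], 1]
[[np.float64(-0.26), np.float64(0.1), np.float64(1.45)], [np.float64(-0.001), np.float64(-0.003), np.float64(0.002)], 1]
[[np.float64(-0.25), np.float64(0.1), np.float64(1.45)], [np.float64(-0.001), np.float64(-0.003), np.float64(0.002)], 1]
[[np.float64(-0.25), np.float64(0.1), np.float64(1.45)], [np.float64(-0.001), np.float64(-0.003), np.float64(0.002)], 1]
[[np.float64(-0.24), np.float64(0.1), np.float64(1.46)], [np.float64(-0.001), np.float64(-0.003), np.float64(0.002)], 1]
[[np.float64(-0.24), np.float64(0.1), np.float64(1.46)], [np.float64(-0.001), np.float64(-0.003), np.float64(0.002)], 1]
[[np.float64(-0.23), np.float64(0.1), np.float64(1.46)], [np.float64(-0.001), np.float64(-0.003), np.float64(0.002)], 1]
[[np.float64(-0.23), np.float64(0.1), np.float64(1.46)], [np.float64(-0.001), np.float64(-0.003), np.float64(0.002)], 1]
step mm 14.792833229378818 deg 0.23288423817591392
```

View pics/t1c.png

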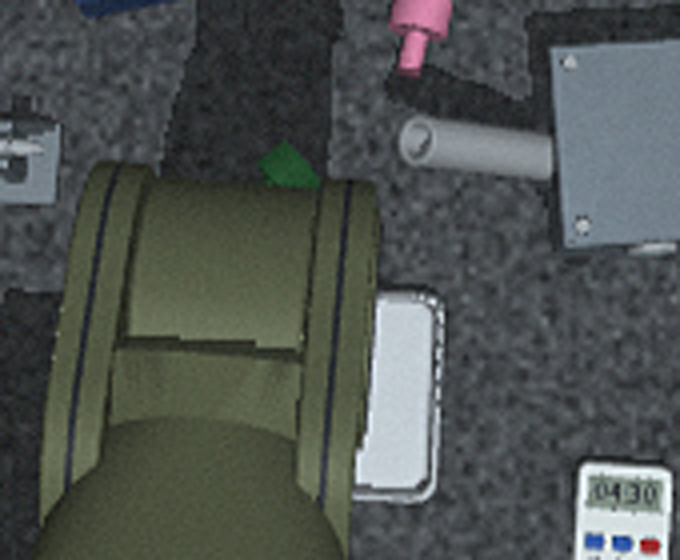

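The tube mouth is open at top-view pixel (334,215). Lowering the cap into the tray.

Call:
move_arm(
  commands=[
    [[-0.3,0.1,1.5],[0,-0.003,0],1],
    [[-0.3,0.1,1.5],[0,-0.003,0],1],
    [[-0.3,0.1,1.5],[0,-0.003,0],1],
    [[-0.3,0.1,1.5],[0,-0.003,0],1],
    [[-0.2,0.1,1.5],[0,-0.003,0],1],
    [[-0.2,0.1,1.5],[0,-0.003,0],1],
    [[-0.2,0.1,1.5],[0,-0.003,0],1],
    [[-0.2,0.1,1.4],[0,-0.003,0],1],
    [[0,0,1],[0,0,0],1],
    [[0,0,0.5],[0,0,0],1],
    [[0,0,0],[0,0,0],1],
  ],
)

```text
time_s: 8.35
eef_pos: [420.0, -36.5, 37.7]
tcp_rot: [-180.0, 0.6, 94.7]
force: [0.1, 0.5, -0.4]
gripper_width: 14.0
```

```bash
python3 - <<'E'
from h import *
print(onz(optics.camera_params('top'),334.25,215,157))
snap('wrist','pics/w6.png')
q,R0=pose();print(q,R0, r.get_state()['force'])
E
```

```text
[ 544.62359642 -108.33451016  157.        ]
[420.25805468 -36.52826874  38.06759725] [[-8.14060595e-02  9.96680569e-01  9.47132788e-04]
 [ 9.96621728e-01  8.14115453e-02 -1.08301016e-02]
 [-1.08712594e-02  6.22972173e-05 -9.99940904e-01]] [ 0.14515998 -0.57497768  0.03587585]
```

View pics/w6.png

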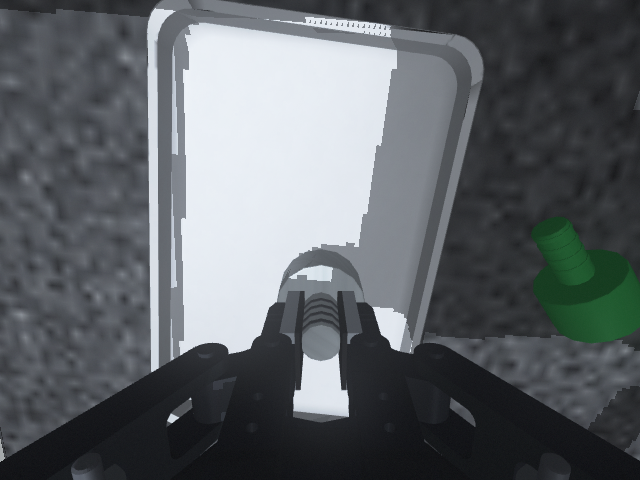

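Call:
move_arm(
  commands=[
    [[0,-0.5,0.2],[0,0,0],1],
    [[0,-0.4,0.2],[0,0,0],1],
    [[0,0,0.2],[0,0,0],1],
    [[0,0,0.1],[0,0,0],1],
    [[0,0,0],[0,0,0],1],
  ],
)

```text
time_s: 8.9
eef_pos: [412.0, -37.3, 32.2]
tcp_rot: [179.8, 0.7, 94.7]
force: [0.2, -0.1, -0.7]
gripper_width: 14.2
```

Call:
move_arm(
  commands=[
    [[0,0,0.1],[0,0,0],1],
    [[0,0,0.1],[0,0,0],1],
    [[0,0,0.1],[0,0,0],1],
    [[0,0,0],[0,0,0],1],
  ],
)

```text
time_s: 9.3
eef_pos: [412.6, -37.8, 30.5]
tcp_rot: [179.7, 0.7, 94.7]
force: [0.2, 1.1, 0.4]
gripper_width: 13.8
```

Call:
move_arm(
  commands=[
    [[0,0,0.1],[0,0,0],1],
    [[0,0,0.1],[0,0,0],1],
    [[0,0,0.1],[0,0,0],1],
    [[0,0,0],[0,0,0],1],
  ],
)

```text
time_s: 9.7
eef_pos: [412.8, -38.2, 30.6]
tcp_rot: [179.7, 0.8, 94.7]
force: [0.3, 0.7, -1.6]
gripper_width: 14.2
```

Call:
move_arm(
  commands=[
    [[0,0,0],[0,0,0],0.7],
    [[0,0,0],[0,0,0],0.4],
    [[0,0,0],[0,0,0],0.2],
    [[0,0,0],[0,0,0],0],
    [[0,0,0],[0,0,0],0],
    [[0,0,-1],[0,0,0],0],
    [[0,0,-2],[0,0,0],0],
    [[0,0,-3],[0,0,0],0],
    [[0,0,-3],[0,0,0],0],
    [[0,0,-3],[0,0,0],0],
    [[0,0,0],[0,0,0],0],
  ],
)

```text
time_s: 10.8
eef_pos: [411.2, -36.7, 156.6]
tcp_rot: [179.8, 0.8, 94.6]
force: [-0.2, -0.8, 0.1]
gripper_width: 85.4
```

```bash
python3 - <<'E'
from h import *
snap('wrist','pics/w7.png')
# rod grasp plan: first via point, then above handle
hy=np.array([565.5,299,66]); yaw=-3.3
Rd=frame([0,0,-1],[np.cos(np.radians(yaw)),np.sin(np.radians(yaw)),0])
q,R0=pose();print(q)
p1=np.array([520,150,200.]);plan(p1,Rd,0,7)
plan(hy+[0,0,70],Rd,0,6,start=(p1,Rd))
E
```

```text
[410.12902548 -36.6054753  154.94957802]
[[np.float64(2.52), np.float64(1.78), np.float64(-0.68)], [np.float64(0.0), np.float64(0.002), np.float64(0.02)], 0]
[[np.float64(2.56), np.float64(1.73), np.float64(-0.67)], [np.float64(0.0), np.float64(0.002), np.float64(0.02)], 0]
[[np.float64(2.59), np.float64(1.68), np.float64(-0.67)], [np.float64(0.0), np.float64(0.002), np.float64(0.02)], 0]
[[np.float64(2.63), np.float64(1.63), np.float64(-0.66)], [np.float64(0.0), np.float64(0.002), np.float64(0.02)], 0]
[[np.float64(2.66), np.float64(1.58), np.float64(-0.66)], [np.float64(0.0), np.float64(0.002), np.float64(0.02)], 0]
[[np.float64(2.69), np.float64(1.52), np.float64(-0.65)], [np.float64(0.0), np.float64(0.002), np.float64(0.02)], 0]
[[np.float64(2.72), np.float64(1.47), np.float64(-0.65)], [np.float64(0.0), np.float64(0.002), np.float64(0.02)], 0]
step mm 31.597847697433867 deg 1.1409709686882905
[[np.float64(2.52), np.float64(0.61), np.float64(1.07)], [np.float64(0.0), np.float64(0.0), np.float64(0.0)], 0]
[[np.float64(2.52), np.float64(0.61), np.float64(1.07)], [np.float64(0.0), np.float64(0.0), np.float64(0.0)], 0]
[[np.float64(2.52), np.float64(0.61), np.float64(1.07)], [np.float64(0.0), np.float64(0.0), np.float64(0.0)], 0]
[[np.float64(2.52), np.float64(0.61), np.float64(1.07)], [np.float64(0.0), np.float64(0.0), np.float64(0.0)], 0]
[[np.float64(2.52), np.float64(0.61), np.float64(1.07)], [np.float64(0.0), np.float64(0.0), np.float64(0.0)], 0]
[[np.float64(2.52), np.float64(0.61), np.float64(1.07)], [np.float64(0.0), np.float64(0.0), np.float64(0.0)], 0]
step mm 28.070966614398348 deg 0.0
```

View pics/w7.png

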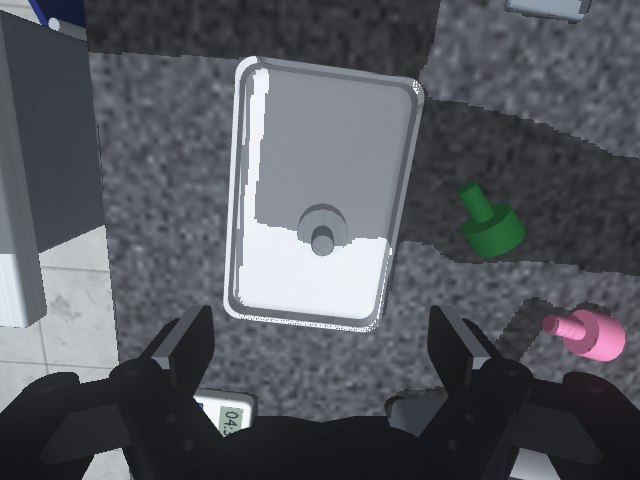

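The cap stands upright in the tray (322,235). I'll grip the rod handle with the tool leaning 45° towards -y, so the tool ends up vertical at insertion. Planning the standoff.

```bash
python3 - <<'E'
from h import *
hy=np.array([565.5,299,66]); a,xd=axis(-3.3,45); Rt=frame(-a,xd)
q,R0=pose();print(q)
plan(hy+a*(100-18.7)+[0,0,25],Rt,0,12)
E
```

```text
[410.12902548 -36.6054753  154.94957802]
[[np.float64(3.16), np.float64(1.58), np.float64(0.01)], [np.float64(0.005), np.float64(-0.064), np.float64(0.011)], 0]
[[np.float64(3.17), np.float64(1.55), np.float64(-0.2)], [np.float64(0.005), np.float64(-0.064), np.float64(0.011)], 0]
[[np.float64(3.17), np.float64(1.51), np.float64(-0.41)], [np.float64(0.005), np.float64(-0.064), np.float64(0.011)], 0]
[[np.float64(3.15), np.float64(1.48), np.float64(-0.62)], [np.float64(0.005), np.float64(-0.064), np.float64(0.011)], 0]
[[np.float64(3.12), np.float64(1.44), np.float64(-0.83)], [np.float64(0.005), np.float64(-0.064), np.float64(0.011)], 0]
[[np.float64(3.07), np.float64(1.4), np.float64(-1.03)], [np.float64(0.005), np.float64(-0.064), np.float64(0.011)], 0]
[[np.float64(3.02), np.float64(1.36), np.float64(-1.23)], [np.float64(0.005), np.float64(-0.064), np.float64(0.011)], 0]
[[np.float64(2.95), np.float64(1.32), np.float64(-1.43)], [np.float64(0.005), np.float64(-0.064), np.float64(0.011)], 0]
[[np.float64(2.86), np.float64(1.28), np.float64(-1.62)], [np.float64(0.005), np.float64(-0.064), np.float64(0.011)], 0]
[[np.float64(2.76), np.float64(1.25), np.float64(-1.81)], [np.float64(0.005), np.float64(-0.064), np.float64(0.011)], 0]
[[np.float64(2.66), np.float64(1.21), np.float64(-1.99)], [np.float64(0.005), np.float64(-0.064), np.float64(0.011)], 0]
[[np.float64(2.54), np.float64(1.17), np.float64(-2.16)], [np.float64(0.005), np.float64(-0.064), np.float64(0.011)], 0]
step mm 35.32277117877377 deg 3.7420588507381347
```

Call:
move_arm(
  commands=[
    [[3.2,1.6,-0.6],[0.005,-0.064,0.011],0],
    [[3.2,1.5,-0.8],[0.005,-0.064,0.011],0],
    [[3.2,1.5,-1],[0.005,-0.064,0.011],0],
    [[3.1,1.5,-1.2],[0.005,-0.064,0.011],0],
    [[3.1,1.4,-1.4],[0.005,-0.064,0.011],0],
    [[3.1,1.4,-1.5],[0.005,-0.064,0.011],0],
    [[3,1.4,-1.5],[0.005,-0.064,0.011],0],
    [[3,1.3,-1.5],[0.005,-0.064,0.011],0],
    [[2.9,1.3,-1.6],[0.005,-0.064,0.011],0],
    [[2.8,1.2,-1.8],[0.005,-0.064,0.011],0],
    [[2.7,1.2,-2],[0.005,-0.064,0.011],0],
    [[2.5,1.2,-2.2],[0.005,-0.064,0.011],0],
  ],
)

```text
time_s: 12.05
eef_pos: [565.1, 353.7, 166.6]
tcp_rot: [179.7, 45.8, 85.7]
force: [1.8, 0.8, -0.7]
gripper_width: 85.4
```

Call:
move_arm(
  commands=[
    [[0,0,0],[0,0,0],0],
    [[0,0,0],[0,0,0],0],
  ],
)

```text
time_s: 12.25
eef_pos: [564.6, 358.1, 150.8]
tcp_rot: [-179.5, 46.4, 86.5]
force: [0.6, -0.4, 1.2]
gripper_width: 85.6
```

```bash
python3 - <<'E'
from h import *
p,im=snap('wrist','pics/w8.png')
hy=np.array([565.5,299,66]); a,xd=axis(-3.3,45); Rt=frame(-a,xd)
q,R0=pose();print(q,R0)
yd=np.array([-xd[1],xd[0],0])
for d in (-175,-63,-23,0,23): print(d,proj(p,hy+d*yd))
plan(hy+a*(60-18.7),Rt,0,4)
E
```

```text
[563.81604231 357.75989373 149.87446778] [[ 0.04135901  0.99759662 -0.05559152]
 [ 0.68838364 -0.06877761 -0.72207867]
 [-0.72416669 -0.00840383 -0.68957377]]
-175 [326.99847753 298.21215938]
-63 [327.6847784  255.21900811]
-23 [328.05311822 232.14444917]
0 [328.3126826  215.88410189]
23 [328.61882816 196.70568783]
[[np.float64(0.48), np.float64(0.15), np.float64(1.47)], [np.float64(-0.003), np.float64(0.006), np.float64(-0.0)], 0]
[[np.float64(0.47), np.float64(0.14), np.float64(1.48)], [np.float64(-0.003), np.float64(0.006), np.float64(-0.0)], 0]
[[np.float64(0.47), np.float64(0.14), np.float64(1.48)], [np.float64(-0.003), np.float64(0.006), np.float64(-0.0)], 0]
[[np.float64(0.46), np.float64(0.13), np.float64(1.48)], [np.float64(-0.003), np.float64(0.006), np.float64(-0.0)], 0]
step mm 15.56575111301347 deg 0.403392918260688
```

View pics/w8.png

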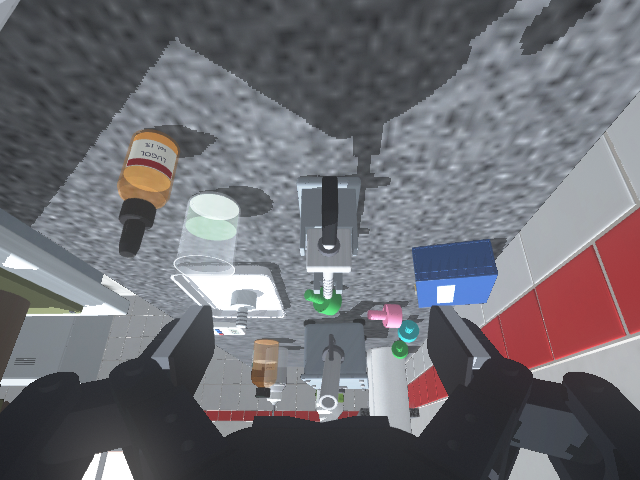

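Call:
move_arm(
  commands=[
    [[0.5,0.2,1.5],[0,0.006,0],0],
    [[0.5,0.2,1.5],[0,0.006,0],0],
    [[0.5,0.1,1.5],[0,0.006,0],0],
    [[0.4,0.1,1.5],[0,0.006,0],0],
    [[0,0,0],[0,0,0],0],
    [[0,0,0],[0,0,0],0],
  ],
)

```text
time_s: 12.9
eef_pos: [564.8, 317.5, 108.4]
tcp_rot: [-179.7, 44.6, 85.9]
force: [-0.1, 0.6, 0.5]
gripper_width: 85.6
```

```bash
python3 - <<'E'
from h import *
p,im=snap('wrist','pics/w9.png')
hy=np.array([566,299,66]); a,xd=axis(-3.3,45); Rt=frame(-a,xd)
q,R0=pose();print(q)
yd=np.array([-xd[1],xd[0],0])
for d in (-175,-63,-23,0,23): print(d,proj(p,hy+d*yd),proj(p,hy+d*yd+[0,0,14]),proj(p,hy+d*yd-[0,0,14]))
plan(hy-a*18.7,Rt,0,5)
crop('pics/w9.png',250,130,160,150,5,'pics/w9c.png')
E
```

```text
[565.17262212 317.76300183 108.67342399]
-175 [326.39890711 333.61205815] [326.48033539 348.52184012] [326.32057764 319.2696787 ]
-63 [325.82753666 290.22865324] [325.92601443 309.96126431] [325.73424194 271.5346015 ]
-23 [325.49673084 265.1110031 ] [325.60108768 287.35818133] [325.39873684 244.22028087]
0 [325.2524703  246.56462223] [325.35925944 270.5357317 ] [325.15284508 224.20160857]
23 [324.95166848 223.72513664] [325.05919795 249.66236652] [324.85215637 199.7217778 ]
[[np.float64(0.33), np.float64(0.05), np.float64(1.24)], [np.float64(-0.003), np.float64(-0.001), np.float64(-0.002)], 0]
[[np.float64(0.33), np.float64(0.05), np.float64(1.24)], [np.float64(-0.003), np.float64(-0.001), np.float64(-0.002)], 0]
[[np.float64(0.33), np.float64(0.05), np.float64(1.24)], [np.float64(-0.003), np.float64(-0.001), np.float64(-0.002)], 0]
[[np.float64(0.34), np.float64(0.04), np.float64(1.24)], [np.float64(-0.003), np.float64(-0.001), np.float64(-0.002)], 0]
[[np.float64(0.34), np.float64(0.04), np.float64(1.24)], [np.float64(-0.003), np.float64(-0.001), np.float64(-0.002)], 0]
step mm 12.878041171731258 deg 0.21761861099976945
```

View pics/w9c.png

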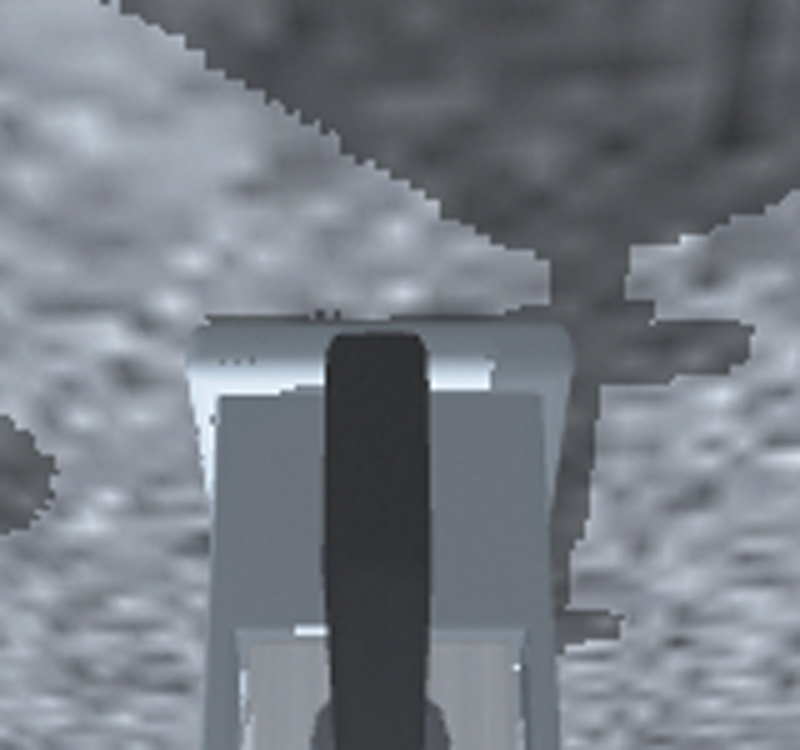

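Call:
move_arm(
  commands=[
    [[0.4,0.1,1.3],[0,0,0],0],
    [[0.4,0,1.3],[0,0,0],0],
    [[0.4,0.1,1.2],[0,0,0],0],
    [[0.3,0,1.2],[0,0,0],0],
    [[0.3,0,1],[0,0,0],0],
    [[0,0,0],[0,0,0],0],
    [[0,0,0],[0,0,0],0],
  ],
)

```text
time_s: 13.65
eef_pos: [567.0, 290.5, 61.8]
tcp_rot: [179.4, 43.9, 85.3]
force: [0.8, -0.3, 0.1]
gripper_width: 85.2
```

```bash
python3 - <<'E'
from h import *
p,im=snap('wrist','pics/w10.png')
hy=np.array([566,299,66]); a,xd=axis(-3.3,45); Rt=frame(-a,xd)
q,R0=pose();print(q,q+R0[:,2]*-18.7)
plan(hy-a*18.7,Rt,0,1)
E
```

```text
[567.00126817 290.60584461  61.72907904] [567.85517043 303.55484767  75.19326007]
[[np.float64(0.27), np.float64(-0.15), np.float64(0.99)], [np.float64(-0.006), np.float64(-0.018), np.float64(-0.017)], 0]
step mm 10.312589906343984 deg 1.4708624805287798
```

View pics/w10.png

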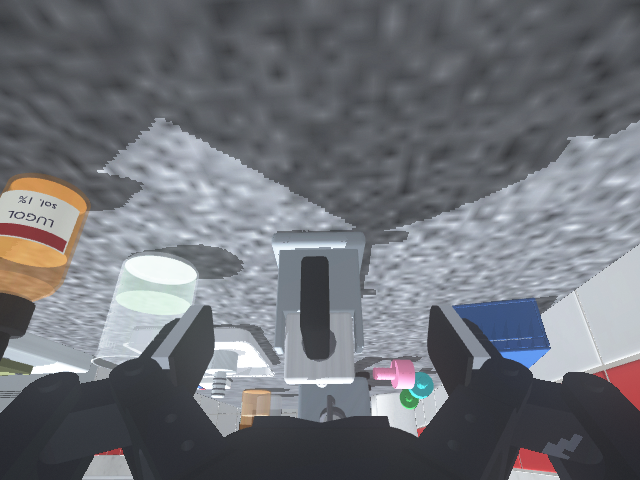

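Call:
move_arm(
  commands=[
    [[0.2,-0.2,0.5],[0,-0.01,-0.01],0],
    [[0.2,-0.1,0.6],[0,-0.01,-0.01],0],
    [[0,0,0.3],[0,0,0],0],
    [[0,0,0],[0,0,0],0],
    [[0,0,0],[0,0,0],0],
  ],
)

```text
time_s: 14.2
eef_pos: [563.6, 284.6, 48.3]
tcp_rot: [-179.5, 45.1, 87.1]
force: [-0.6, -1.2, 1.0]
gripper_width: 85.4
```

```bash
python3 - <<'E'
from h import *
hy=np.array([566,299,66]); a,xd=axis(-3.3,45); Rt=frame(-a,xd)
q,R0=pose();print(q,q+R0[:,2]*-18.7)
plan(hy-a*18.7,Rt,0,1)
E
```

```text
[563.56499762 284.57425952  48.34999845] [564.40992238 297.80036534  61.54265652]
[[np.float64(-0.22), np.float64(0.16), np.float64(-0.41)], [np.float64(-0.004), np.float64(0.002), np.float64(0.005)], 0]
step mm 4.888870499150142 deg 0.4023862204888809
```

Call:
move_arm(
  commands=[
    [[-0.2,0.2,-0.3],[0,0,0],0],
    [[0,0,0],[0,0,0],0],
    [[0,0,0],[0,0,0],0.5],
    [[0,0,0],[0,0,0],0.8],
    [[0,0,0],[0,0,0],1],
    [[0,0,0],[0,0,0],1],
    [[0,0,0],[0,0,0],1],
    [[0,0,0],[0,0,0],1],
    [[0,0,0],[0,0,0],1],
  ],
)

```text
time_s: 15.1
eef_pos: [566.3, 285.4, 53.0]
tcp_rot: [-179.6, 45.1, 87.0]
force: [-0.2, -0.9, -0.2]
gripper_width: 9.2
```

```bash
python3 - <<'E'
from h import *
q,R0=pose();print(q,q+R0[:,2]*-18.7,R0)
p,im=snap('wrist','pics/w11.png')
print(R0.T@[0,0,1])
E
```

```text
[566.25171162 285.44027041  52.97141421] [567.08111144 298.65604706  66.17540389] [[ 0.03655185  0.99834702 -0.04435293]
 [ 0.70517001 -0.05721522 -0.70672602]
 [-0.70809549 -0.00544421 -0.70609571]]
[-0.70809549 -0.00544421 -0.70609571]
```

View pics/w11.png

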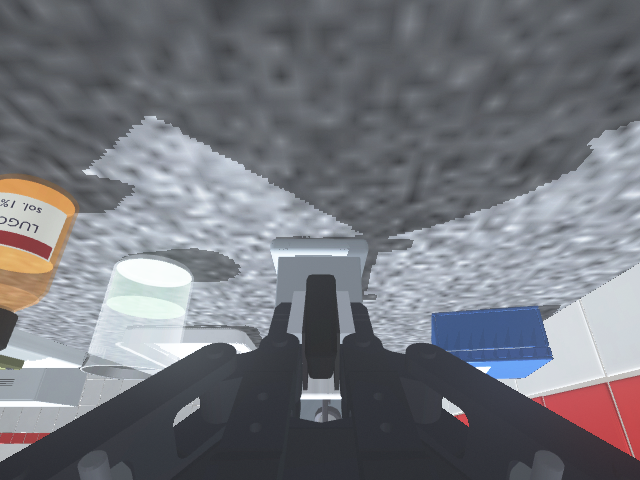

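Call:
move_arm(
  commands=[
    [[-0.4,0,-0.4],[0,0,0],1],
    [[-0.7,0,-0.7],[0,0,0],1],
    [[-0.7,0,-0.7],[0,0,0],1],
    [[-0.7,0,-0.7],[0,0,0],1],
    [[-1.4,0,-1.4],[0,0,0],1],
    [[-2,0,-2],[0,0,0],1],
    [[-2,0,-2],[0,0,0],1],
    [[-2,0,-2],[0,0,0],1],
    [[0,0,0],[0,0,0],1],
    [[0,0,0],[0,0,0],1],
  ],
)

```text
time_s: 16.15
eef_pos: [566.9, 285.8, 203.4]
tcp_rot: [-179.7, 44.9, 86.9]
force: [-0.1, 0.2, -2.7]
gripper_width: 9.1
```

```bash
python3 - <<'E'
from h import *
p,im=snap('wrist','pics/w12.png'); snap('scene','pics/s2.png'); snap('top','pics/t2.png')
a=cv2.imread('pics/s2.png')[150:450,150:450];b=cv2.imread('pics/t2.png')[120:320,100:400]
cv2.imwrite('pics/st2.png',np.hstack([cv2.resize(a,(400,400)),cv2.resize(b,(400,267))[:, :] if 0 else cv2.copyMakeBorder(cv2.resize(b,(400,267)),0,133,0,0,0)]))
q,R0=pose();print(q,q+R0[:,2]*-18.7,R0)
E
```

```text
[566.60919829 285.42604954 202.43710837] [567.4399622  298.61486888 215.66793888] [[ 0.03740626  0.99831213 -0.04442588]
 [ 0.70655928 -0.05786028 -0.70528446]
 [-0.70666452 -0.00500746 -0.70753104]]
```

View pics/w12.png

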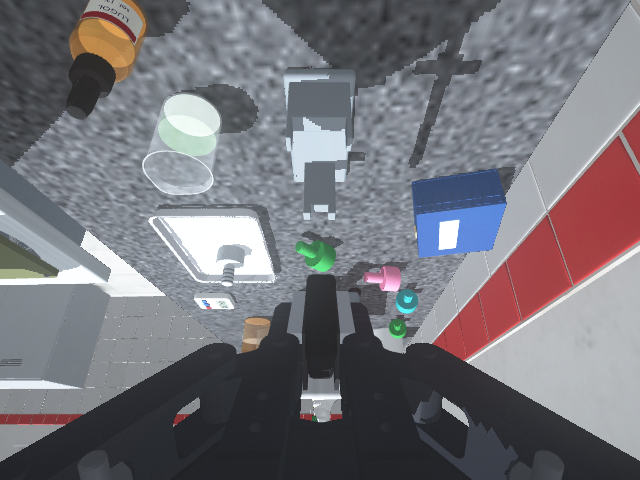

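View pics/st2.png

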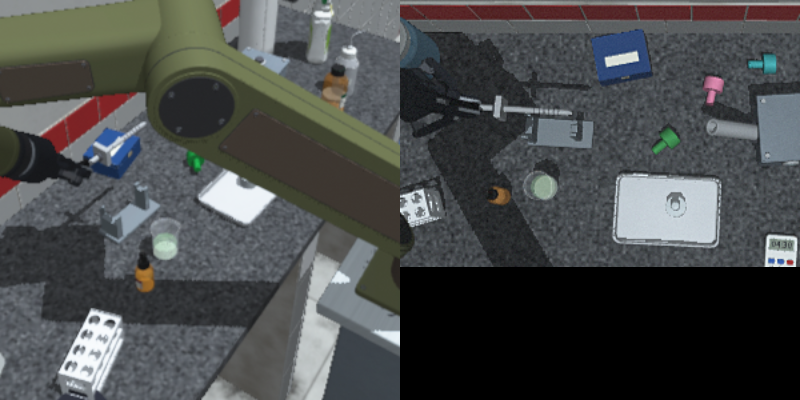

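```bash
python3 - <<'E'
from h import *
t=optics.camera_params('top');s=optics.camera_params('scene')
q,R0=pose();g=q-18.7*R0[:,2]; tip=g+175*(R0@[-.706,0,.708]); col=g+63*(R0@[-.706,0,.708])
print(g,tip,col); print(proj(t,tip),proj(s,tip),proj(t,col),proj(s,col))
def big(f,x,y,w,h,s): return cv2.resize(cv2.imread(f)[y:y+h,x:x+w],None,fx=s,fy=s,interpolation=cv2.INTER_CUBIC)
cv2.imwrite('pics/st2c.png',np.hstack([big('pics/s2.png',200,220,80,80,5),big('pics/t2.png',155,165,80,80,5)]))
E
```

```text
[567.4399622  298.61486888 215.66793888] [557.31405205 123.93472508 215.31324449] [563.79463454 235.73001711 215.54024889]
[229.28442044 204.30325478] [260.07893275 241.01144747] [178.42935998 201.26898426] [229.28928117 263.69263332]
```

View pics/st2c.png

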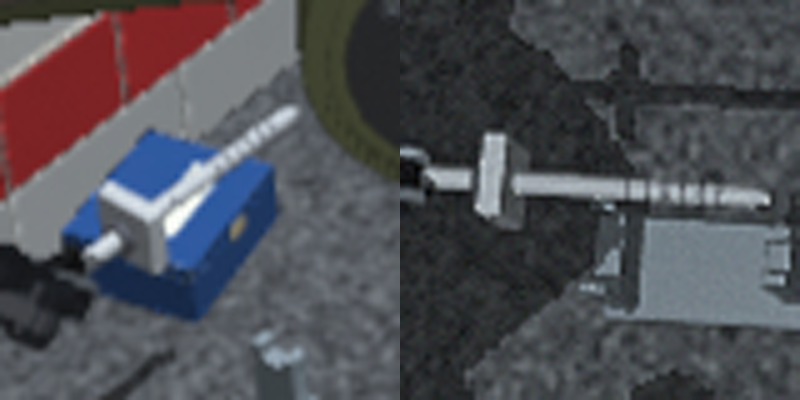

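The rod is held level: tip measured at (229,205) in top and (259,242) in scene, against predictions of (229,204) and (260,241). Next is the pre-insert pose.

```bash
cat >> h.py <<'E'
D=np.array([-.706,0,.708]) # rod tip direction in tool
def rod():
    q,R0=pose(); g=q-18.7*R0[:,2]; d=R0@D; return g,g+63*d,g+175*d,d
M=np.array([545,-106.5,157.])
def tcp_for(depth,m=M,yaw=3): # depth of tip below mouth
    a,xd=axis(yaw,45); Rt=frame([0,0,-1],xd); g=m-a*depth+175*a; return g+18.7*Rt[:,2],Rt
E
python3 - <<'E'
from h import *
P,Rt=tcp_for(-35);print(P); plan(P,Rt,1,12)
E
```

```text
[537.22850699  41.78892034 286.79242405]
[[np.float64(-1.94), np.float64(-0.13), np.float64(0.95)], [np.float64(-0.004), np.float64(0.065), np.float64(-0.009)], 1]
[[np.float64(-2.0), np.float64(-0.15), np.float64(0.82)], [np.float64(-0.004), np.float64(0.065), np.float64(-0.009)], 1]
[[np.float64(-2.04), np.float64(-0.17), np.float64(0.68)], [np.float64(-0.004), np.float64(0.065), np.float64(-0.009)], 1]
[[np.float64(-2.08), np.float64(-0.19), np.float64(0.55)], [np.float64(-0.004), np.float64(0.065), np.float64(-0.009)], 1]
[[np.float64(-2.11), np.float64(-0.21), np.float64(0.41)], [np.float64(-0.004), np.float64(0.065), np.float64(-0.009)], 1]
[[np.float64(-2.13), np.float64(-0.23), np.float64(0.27)], [np.float64(-0.004), np.float64(0.065), np.float64(-0.009)], 1]
[[np.float64(-2.14), np.float64(-0.25), np.float64(0.13)], [np.float64(-0.004), np.float64(0.065), np.float64(-0.009)], 1]
[[np.float64(-2.15), np.float64(-0.27), np.float64(-0.01)], [np.float64(-0.004), np.float64(0.065), np.float64(-0.009)], 1]
[[np.float64(-2.14), np.float64(-0.29), np.float64(-0.15)], [np.float64(-0.004), np.float64(0.065), np.float64(-0.009)], 1]
[[np.float64(-2.12), np.float64(-0.3), np.float64(-0.29)], [np.float64(-0.004), np.float64(0.065), np.float64(-0.009)], 1]
[[np.float64(-2.09), np.float64(-0.32), np.float64(-0.43)], [np.float64(-0.004), np.float64(0.065), np.float64(-0.009)], 1]
[[np.float64(-2.06), np.float64(-0.34), np.float64(-0.57)], [np.float64(-0.004), np.float64(0.065), np.float64(-0.009)], 1]
step mm 21.624653983811612 deg 3.7807374530910773
```

Call:
move_arm(
  commands=[
    [[-1.9,-0.1,0.9],[-0.004,0.065,-0.009],1],
    [[-2,-0.2,0.8],[-0.004,0.065,-0.009],1],
    [[-2,-0.2,0.6],[-0.004,0.065,-0.009],1],
    [[-2.1,-0.2,0.5],[-0.004,0.065,-0.009],1],
    [[-2.1,-0.2,0.4],[-0.004,0.065,-0.009],1],
    [[-2.1,-0.2,0.2],[-0.004,0.065,-0.009],1],
    [[-2.1,-0.3,0.1],[-0.004,0.065,-0.009],1],
    [[-2.1,-0.3,0],[-0.004,0.065,-0.009],1],
    [[-2.1,-0.3,-0.2],[-0.004,0.065,-0.009],1],
    [[-2,-0.3,-0.3],[-0.004,0.065,-0.009],1],
    [[-1.8,-0.3,-0.5],[-0.004,0.065,-0.009],1],
    [[0,0,0],[0,0,0],1],
  ],
)

```text
time_s: 17.5
eef_pos: [530.0, 60.1, 261.5]
tcp_rot: [-177.7, 3.4, 93.4]
force: [-0.1, -0.7, -1.0]
gripper_width: 9.2
```

Call:
move_arm(
  commands=[
    [[0,0,0],[0,0,0],1],
    [[0,0,0],[0,0,0],1],
  ],
)

```text
time_s: 17.7
eef_pos: [528.4, 59.4, 259.6]
tcp_rot: [-177.4, 3.5, 93.3]
force: [-0.5, 0.6, -0.8]
gripper_width: 9.3
```

```bash
python3 - <<'E'
from h import *
for n in ('wrist','top','scene'): snap(n,f'pics/{n}3.png')
print(rod()); P,Rt=tcp_for(-35); plan(P,Rt,1,1); print(r.get_state()['joint_velocities'])
t=optics.camera_params('top');s=optics.camera_params('scene')
g,c,tip,d=rod(); print(proj(t,tip),proj(s,tip),proj(t,M),proj(s,M))
def big(f,x,y,w,h,s): return cv2.resize(cv2.imread(f)[y:y+h,x:x+w],None,fx=s,fy=s,interpolation=cv2.INTER_CUBIC)
cv2.imwrite('pics/st3c.png',np.hstack([big('pics/scene3.png',270,170,80,80,5),big('pics/top3.png',290,175,80,80,5)]))
E
```

```text
(array([529.50078468,  61.4002438 , 278.32298128]), array([530.32454181,  14.27691861, 236.53155935]), array([531.78899893, -69.49788172, 162.23569812]), array([ 0.01307551, -0.74798929, -0.6633559 ]))
[[np.float64(-2.05), np.float64(0.62), np.float64(-2.62)], [np.float64(-0.044), np.float64(0.061), np.float64(0.006)], 1]
step mm 33.87166584817605 deg 4.315828470898799
[-0.0018808  -0.1282878   0.40300004  0.09295835 -0.04084465 -0.01727807]
[317.48776183 220.04198087] [309.41912798 224.26033717] [333.45881735 214.83836922] [312.5212706  218.08198618]
```

View pics/st3c.png

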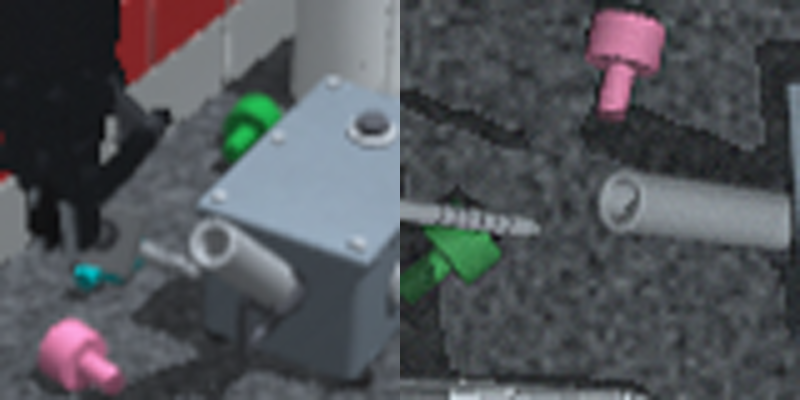

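View pics/wrist3.png

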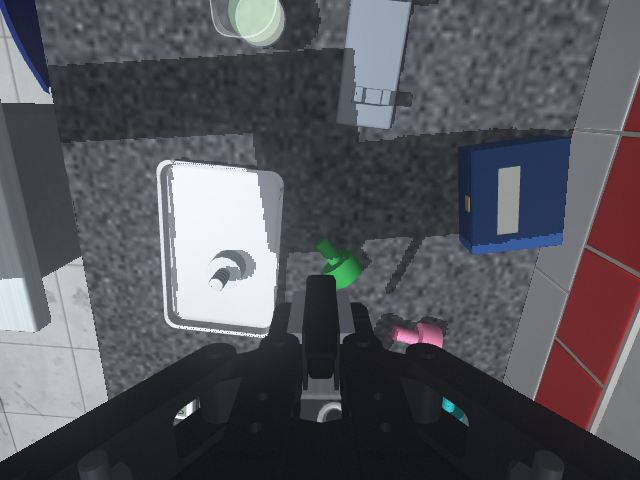

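Call:
move_arm(
  commands=[
    [[-0.7,0.2,-0.9],[-0.015,0.02,0.002],1],
    [[-0.7,0.2,-0.9],[-0.015,0.02,0.002],1],
    [[-0.7,0.2,-0.9],[-0.015,0.02,0.002],1],
    [[0,0,0],[0,0,0],1],
    [[0,0,0],[0,0,0],1],
  ],
)

```text
time_s: 18.35
eef_pos: [538.0, 40.6, 289.9]
tcp_rot: [179.7, -0.2, 93.2]
force: [-0.3, 0.2, -1.1]
gripper_width: 9.1
```

```bash
sed -i 's/^M=.*/M=np.array([545,-107.3,157.])/' h.py; python3 - <<'E'
from h import *
print(rod()); P,Rt=tcp_for(-35); plan(P,Rt,1,1); P,Rt=tcp_for(0); plan(P,Rt,1,3)
E
```

```text
(array([537.86708423,  40.50453375, 308.59892571]), array([540.54297016,  -3.73301301, 263.83634769]), array([545.30010068, -82.37754058, 184.25843121]), array([ 0.04247438, -0.70218328, -0.71051711]))
[[np.float64(0.04), np.float64(-0.07), np.float64(0.31)], [np.float64(0.005), np.float64(-0.004), np.float64(0.003)], 1]
step mm 3.218981661081575 deg 0.3988829783954873
[[np.float64(-0.81), np.float64(-0.03), np.float64(0.93)], [np.float64(0.002), np.float64(-0.001), np.float64(0.001)], 1]
[[np.float64(-0.81), np.float64(-0.03), np.float64(0.93)], [np.float64(0.002), np.float64(-0.001), np.float64(0.001)], 1]
[[np.float64(-0.81), np.float64(-0.03), np.float64(0.93)], [np.float64(0.002), np.float64(-0.001), np.float64(0.001)], 1]
step mm 12.323780477075358 deg 0.13296099279849577
```

Call:
move_arm(
  commands=[
    [[-0.6,0,0.8],[0.002,0,0.001],1],
    [[-0.6,0,0.7],[0.002,0,0],1],
    [[-0.6,0,0.7],[0.002,0,0],1],
    [[0,0,0],[0,0,0],1],
    [[0,0,0],[0,0,0],1],
  ],
)

```text
time_s: 18.85
eef_pos: [538.1, 20.9, 264.3]
tcp_rot: [-179.7, -0.2, 93.1]
force: [-0.2, 0.6, -0.9]
gripper_width: 9.4
```

```bash
python3 - <<'E'
from h import *
for n in ('top','scene'): snap(n,f'pics/{n}4.png')
t=optics.camera_params('top');s=optics.camera_params('scene')
g,c,tip,d=rod(); print(tip,d,(M-tip),proj(t,tip),proj(s,tip)); P,Rt=tcp_for(10); plan(P,Rt,1,2)
def big(f,x,y,w,h,s): return cv2.resize(cv2.imread(f)[y:y+h,x:x+w],None,fx=s,fy=s,interpolation=cv2.INTER_CUBIC)
cv2.imwrite('pics/st4c.png',np.hstack([big('pics/scene4.png',290,195,40,40,10),big('pics/top4.png',310,195,40,40,10)]))
E
```

```text
[ 544.35807445 -101.97996206  158.9453826 ] [ 0.03504802 -0.70258462 -0.7105255 ] [ 0.64192555 -5.32003794 -1.9453826 ] [331.53491527 214.95635299] [311.88285562 218.3512439 ]
[[np.float64(-0.59), np.float64(0.01), np.float64(0.48)], [np.float64(-0.002), np.float64(-0.002), np.float64(0.001)], 1]
[[np.float64(-0.59), np.float64(0.01), np.float64(0.48)], [np.float64(-0.002), np.float64(-0.002), np.float64(0.001)], 1]
step mm 7.628598019202555 deg 0.1590966685771464
```

View pics/st4c.png

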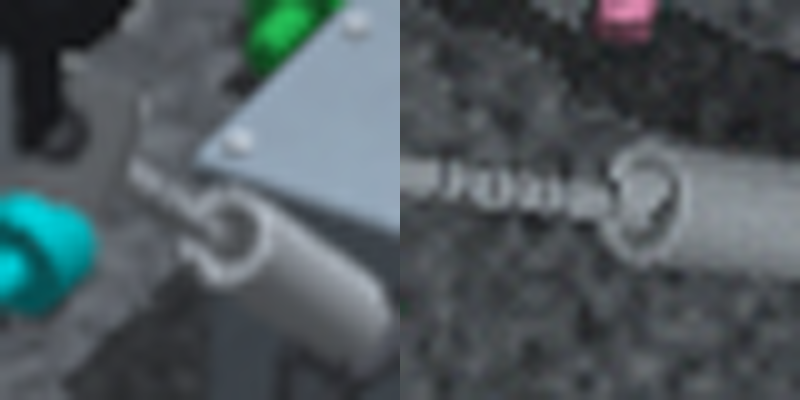

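Call:
move_arm(
  commands=[
    [[-0.6,0,0.5],[-0.002,-0.002,0],1],
    [[-0.6,0,0.5],[0,-0.002,0],1],
    [[0,0,0],[0,0,0],1],
    [[0,0,0],[0,0,0],1],
  ],
)

```text
time_s: 19.35
eef_pos: [539.2, 8.5, 254.1]
tcp_rot: [-180.0, 0.0, 93.1]
force: [-0.2, 0.1, -0.6]
gripper_width: 9.4
```

```bash
python3 - <<'E'
from h import *
print(snap('top','pics/top5.png')[0]['xyz'],snap('scene','pics/scene5.png')[0]['xyz'])
g,c,tip,d=rod(); print(tip,d,(M-tip),r.get_state()['force']); P,Rt=tcp_for(50); plan(P,Rt,1,5)
def big(f,x,y,w,h,s): return cv2.resize(cv2.imread(f)[y:y+h,x:x+w],None,fx=s,fy=s,interpolation=cv2.INTER_CUBIC)
cv2.imwrite('pics/st5c.png',np.hstack([big('pics/scene5.png',290,195,40,40,10),big('pics/top5.png',310,195,40,40,10)]))
E
```

```text
[ 359.81868853  -72.45204132 1173.52960288] [-59.37983549 855.14408336 968.47390913]
[ 545.94990596 -114.85935625  149.08508463] [ 0.03831926 -0.70555958 -0.7074018 ] [-0.94990596  7.55935625  7.91491537] [ 0.43707801 -0.49809418 -0.99476199]
[[np.float64(-0.55), np.float64(-0.01), np.float64(0.55)], [np.float64(-0.0), np.float64(0.0), np.float64(0.001)], 1]
[[np.float64(-0.55), np.float64(-0.01), np.float64(0.55)], [np.float64(-0.0), np.float64(0.0), np.float64(0.001)], 1]
[[np.float64(-0.55), np.float64(-0.01), np.float64(0.55)], [np.float64(-0.0), np.float64(0.0), np.float64(0.001)], 1]
[[np.float64(-0.55), np.float64(-0.01), np.float64(0.55)], [np.float64(-0.0), np.float64(0.0), np.float64(0.001)], 1]
[[np.float64(-0.55), np.float64(-0.01), np.float64(0.55)], [np.float64(-0.0), np.float64(0.0), np.float64(0.001)], 1]
step mm 7.798783608591651 deg 0.032422636856113914
```

View pics/st5c.png

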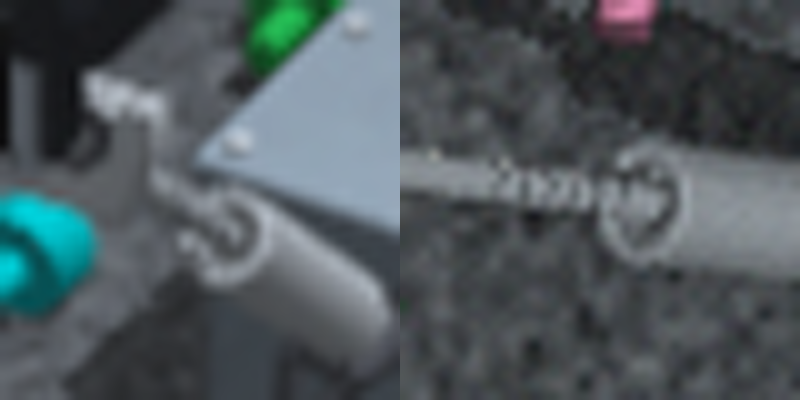

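The tip is inside the bore with no contact force. Pushing on.

Call:
move_arm(
  commands=[
    [[-0.6,0,0.6],[0,0,0],1],
    [[-0.6,0,0.6],[0,0,0],1],
    [[-0.6,0,0.6],[0,0,0],1],
    [[-0.6,0,0.6],[0,0,0],1],
    [[-0.5,0,0.5],[0,0,0],1],
    [[0,0,0],[0,0,0],1],
  ],
)

```text
time_s: 20.05
eef_pos: [540.8, -23.1, 222.4]
tcp_rot: [-179.9, 0.1, 93.1]
force: [-0.7, -0.4, -1.9]
gripper_width: 9.3
```

```bash
python3 - <<'E'
from h import *
g,c,tip,d=rod(); a,xd=axis(3,45); e=tip-M; print('depth',-e@a,'perp',e+a*(-e@a),d,a,r.get_state()['force'],r.get_state()['wrist_torque']); P,Rt=tcp_for(100); plan(P,Rt,1,6)
E
```

```text
depth 55.91628137169421 perp [ 0.35995891  0.17898473 -0.15990064] [ 0.0379824  -0.70573323 -0.70724674] [-0.03700711  0.70613772  0.70710678] [-0.67417801 -0.43182343 -1.91997803] [ 0.04291393  0.01834193 -0.07935929]
[[np.float64(-0.52), np.float64(-0.0), np.float64(0.52)], [np.float64(-0.0), np.float64(0.0), np.float64(0.0)], 1]
[[np.float64(-0.52), np.float64(-0.0), np.float64(0.52)], [np.float64(-0.0), np.float64(0.0), np.float64(0.0)], 1]
[[np.float64(-0.52), np.float64(-0.0), np.float64(0.52)], [np.float64(-0.0), np.float64(0.0), np.float64(0.0)], 1]
[[np.float64(-0.52), np.float64(-0.0), np.float64(0.52)], [np.float64(-0.0), np.float64(0.0), np.float64(0.0)], 1]
[[np.float64(-0.52), np.float64(-0.0), np.float64(0.52)], [np.float64(-0.0), np.float64(0.0), np.float64(0.0)], 1]
[[np.float64(-0.52), np.float64(-0.0), np.float64(0.52)], [np.float64(-0.0), np.float64(0.0), np.float64(0.0)], 1]
step mm 7.340643359229141 deg 0.027941674985905066
```

Call:
move_arm(
  commands=[
    [[-0.5,0,0.5],[0,0,0],1],
    [[-0.5,0,0.5],[0,0,0],1],
    [[-0.5,0,0.5],[0,0,0],1],
    [[-0.5,0,0.5],[0,0,0],1],
    [[-0.5,0,0.5],[0,0,0],1],
    [[-0.5,0,0.5],[0,0,0],1],
    [[0,0,0],[0,0,0],1],
  ],
)

```text
time_s: 20.75
eef_pos: [542.6, -55.9, 189.6]
tcp_rot: [-179.9, 0.1, 93.1]
force: [-0.5, 0.1, -0.5]
gripper_width: 9.3
```

```bash
python3 - <<'E'
from h import *
g,c,tip,d=rod(); a,xd=axis(3,45); e=tip-M; print('depth',-e@a,'perp',e+a*(-e@a),d,a,r.get_state()['force'],r.get_state()['wrist_torque'])
E
```

```text
depth 102.24285417870705 perp [ 0.44296     0.15715175 -0.13375364] [ 0.03791415 -0.70567436 -0.70730914] [-0.03700711  0.70613772  0.70710678] [-0.47894337  0.05727358 -0.54813999] [0.0722877  0.03593614 0.00686189]
```

Depth is about 102 mm and the stop should come near 112. Slow steps until contact.

Call:
move_arm(
  commands=[
    [[-0.2,0,0.2],[0,0,0],1],
    [[-0.2,0,0.2],[0,0,0],1],
    [[-0.2,0,0.2],[0,0,0],1],
    [[0,0,0],[0,0,0],1],
  ],
)

```text
time_s: 21.15
eef_pos: [543.2, -62.2, 183.4]
tcp_rot: [-180.0, 0.0, 93.2]
force: [-1.2, 1.2, -1.3]
gripper_width: 9.1
```

Call:
move_arm(
  commands=[
    [[-0.2,0,0.2],[0,0,0],1],
    [[-0.2,0,0.2],[0,0,0],1],
  ],
)

```text
time_s: 21.35
eef_pos: [543.6, -63.1, 182.6]
tcp_rot: [179.9, -0.3, 93.2]
force: [-5.7, 8.0, 17.9]
gripper_width: 9.4
```

Call:
move_arm(
  commands=[
    [[-0.2,0,0.2],[0,0,0],1],
    [[-0.2,0,0.2],[0,0,0],1],
  ],
)

```text
time_s: 21.55
eef_pos: [543.5, -63.2, 183.1]
tcp_rot: [179.7, -0.8, 93.4]
force: [-4.9, 7.1, 9.9]
gripper_width: 9.3
```

```bash
python3 - <<'E'
from h import *
for n in ('top','scene'): snap(n,f'pics/{n}6.png')
g,c,tip,d=rod(); a,xd=axis(3,45); e=tip-M; print('depth',-e@a,'perp',e+a*(-e@a),r.get_state()['force'])
def big(f,x,y,w,h,s): return cv2.resize(cv2.imread(f)[y:y+h,x:x+w],None,fx=s,fy=s,interpolation=cv2.INTER_CUBIC)
cv2.imwrite('pics/st6c.png',np.hstack([big('pics/scene6.png',285,185,50,50,8),big('pics/top6.png',300,190,50,50,8)]))
E
```

```text
depth 112.31688096048585 perp [ 2.12036732  1.47316012 -1.36016976] [-4.12637917  6.08895107 10.90222101]
```

View pics/st6c.png

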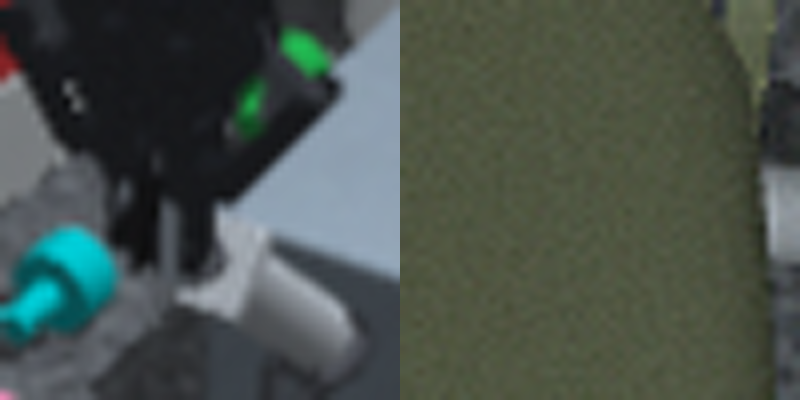

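The collar is seated flat on the mouth (scene crop ~(220,260)), and contact force held at about 13 N at depth 112 mm. Drawing it out.

Call:
move_arm(
  commands=[
    [[0.3,0,-0.3],[0,0.005,0],1],
    [[0.5,0,-0.5],[0,0.005,0],1],
    [[0.6,0,-0.6],[0,0,0],1],
    [[0.7,0,-0.7],[0,0,0],1],
    [[0.7,0,-0.7],[0,0,0],1],
    [[0.7,0,-0.7],[0,0,0],1],
    [[0,0,0],[0,0,0],1],
  ],
)

```text
time_s: 22.35
eef_pos: [541.8, -25.9, 222.8]
tcp_rot: [179.5, -1.4, 93.4]
force: [-0.0, -0.5, -1.1]
gripper_width: 9.3
```

```bash
python3 - <<'E'
from h import *
g,c,tip,d=rod(); a,xd=axis(3,45); e=tip-M; print('depth',-e@a,'perp',e+a*(-e@a),d,a,r.get_state()['force'],r.get_state()['wrist_torque']); P,Rt=tcp_for(0); plan(P,Rt,1,7)
E
```

```text
depth 57.89274529358258 perp [ 2.79479913  1.54577392 -1.397387  ] [ 0.04696007 -0.68742866 -0.72452508] [-0.03700711  0.70613772  0.70710678] [-0.01686527 -0.46523599 -1.13012607] [-0.01560893 -0.01541062  0.04075052]
[[np.float64(0.62), np.float64(-0.01), np.float64(-0.55)], [np.float64(0.001), np.float64(-0.003), np.float64(0.001)], 1]
[[np.float64(0.62), np.float64(-0.01), np.float64(-0.55)], [np.float64(0.001), np.float64(-0.003), np.float64(0.001)], 1]
[[np.float64(0.61), np.float64(-0.01), np.float64(-0.55)], [np.float64(0.001), np.float64(-0.003), np.float64(0.001)], 1]
[[np.float64(0.61), np.float64(-0.01), np.float64(-0.55)], [np.float64(0.001), np.float64(-0.003), np.float64(0.001)], 1]
[[np.float64(0.61), np.float64(-0.01), np.float64(-0.56)], [np.float64(0.001), np.float64(-0.003), np.float64(0.001)], 1]
[[np.float64(0.61), np.float64(-0.01), np.float64(-0.56)], [np.float64(0.001), np.float64(-0.003), np.float64(0.001)], 1]
[[np.float64(0.61), np.float64(-0.01), np.float64(-0.56)], [np.float64(0.001), np.float64(-0.003), np.float64(0.001)], 1]
step mm 8.245108159890671 deg 0.21408254100245303
```

Call:
move_arm(
  commands=[
    [[0.7,0,-0.6],[0,-0.003,0],1],
    [[0.7,0,-0.6],[0,-0.003,0],1],
    [[0.7,0,-0.6],[0,-0.003,0],1],
    [[0.7,0,-0.7],[0,-0.003,0],1],
    [[0.7,0,-0.7],[0,-0.003,0],1],
    [[0.7,0,-0.7],[0,-0.003,0],1],
    [[1,0,-1],[0,0,0],1],
    [[1,0,-1],[0,0,0],1],
    [[1,0,-1],[0,0,0],1],
    [[0,0,0],[0,0,0],1],
  ],
)

```text
time_s: 23.35
eef_pos: [536.7, 52.4, 299.3]
tcp_rot: [179.5, -0.3, 93.5]
force: [-0.0, -0.7, -1.2]
gripper_width: 9.5
```

```bash
python3 - <<'E'
from h import *
for n in ('top','scene'): snap(n,f'pics/{n}7.png')
t=optics.camera_params('top');s=optics.camera_params('scene')
g,c,tip,d=rod(); a,xd=axis(3,45); e=tip-M; print(g,tip,'depth',-e@a,d); print(proj(t,tip),proj(s,tip),proj(t,c))
def big(f,x,y,w,h,s): return cv2.resize(cv2.imread(f)[y:y+h,x:x+w],None,fx=s,fy=s,interpolation=cv2.INTER_CUBIC)
cv2.imwrite('pics/st7c.png',np.hstack([big('pics/scene7.png',270,170,80,80,5),big('pics/top7.png',290,175,80,80,5)]))
# final: rod level along -y at tip (408,10,190): tool leaning
d2,x2=axis(0,45); Rt=frame(-d2,x2); tipT=np.array([408,0,190.]); dw=Rt@D; P=tipT-175*dw+18.7*Rt[:,2]
print(P,dw); plan(P,Rt,1,12)
E
```

```text
[536.02216929  51.1591877  316.43809172] [544.2171376  -71.62324464 192.04705786] depth -50.00368628795634 [ 0.04682839 -0.7016139  -0.71080591]
[318.41768368 212.34260382] [306.3677931  214.03900741] [280.29908002 207.6215782 ]
[408.         161.7506762  177.02459057] [ 0.         -0.99984899 -0.00141421]
[[np.float64(0.98), np.float64(-1.02), np.float64(1.0)], [np.float64(0.003), np.float64(-0.066), np.float64(0.004)], 1]
[[np.float64(1.04), np.float64(-1.02), np.float64(0.94)], [np.float64(0.003), np.float64(-0.066), np.float64(0.004)], 1]
[[np.float64(1.09), np.float64(-1.02), np.float64(0.87)], [np.float64(0.003), np.float64(-0.066), np.float64(0.004)], 1]
[[np.float64(1.14), np.float64(-1.03), np.float64(0.8)], [np.float64(0.003), np.float64(-0.066), np.float64(0.004)], 1]
[[np.float64(1.19), np.float64(-1.03), np.float64(0.73)], [np.float64(0.003), np.float64(-0.066), np.float64(0.004)], 1]
[[np.float64(1.23), np.float64(-1.03), np.float64(0.65)], [np.float64(0.003), np.float64(-0.066), np.float64(0.004)], 1]
[[np.float64(1.27), np.float64(-1.04), np.float64(0.57)], [np.float64(0.003), np.float64(-0.066), np.float64(0.004)], 1]
[[np.float64(1.3), np.float64(-1.04), np.float64(0.49)], [np.float64(0.003), np.float64(-0.066), np.float64(0.004)], 1]
[[np.float64(1.32), np.float64(-1.05), np.float64(0.4)], [np.float64(0.003), np.float64(-0.066), np.float64(0.004)], 1]
[[np.float64(1.34), np.float64(-1.05), np.float64(0.32)], [np.float64(0.003), np.float64(-0.066), np.float64(0.004)], 1]
[[np.float64(1.35), np.float64(-1.06), np.float64(0.23)], [np.float64(0.003), np.float64(-0.066), np.float64(0.004)], 1]
[[np.float64(1.36), np.float64(-1.06), np.float64(0.15)], [np.float64(0.003), np.float64(-0.066), np.float64(0.004)], 1]
step mm 17.321949647621576 deg 3.7803857918599832
```

View pics/st7c.png

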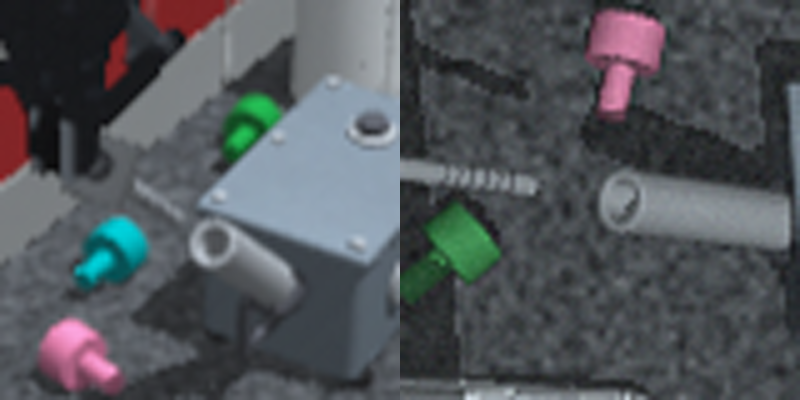

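Call:
move_arm(
  commands=[
    [[1,-1.1,1],[0.003,-0.068,0.004],1],
    [[1.1,-1.1,0.9],[0.003,-0.068,0.004],1],
    [[1.1,-1.1,0.9],[0.003,-0.068,0.004],1],
    [[1.2,-1.1,0.8],[0.003,-0.068,0.004],1],
    [[1.2,-1.1,0.7],[0.003,-0.068,0.004],1],
    [[1.3,-1.1,0.6],[0.003,-0.068,0.004],1],
    [[1.3,-1.1,0.6],[0.003,-0.068,0.004],1],
    [[1.3,-1.1,0.5],[0.003,-0.068,0.004],1],
    [[1.4,-1.1,0.4],[0.003,-0.068,0.004],1],
    [[1.4,-1.1,0.3],[0.003,-0.068,0.004],1],
    [[1.4,-1.1,0.2],[0.003,-0.06,0.004],1],
    [[0,0,0],[0,0,0],1],
  ],
)

```text
time_s: 24.65
eef_pos: [409.6, 153.0, 175.3]
tcp_rot: [-179.9, 43.9, 89.7]
force: [-0.1, -0.8, -0.7]
gripper_width: 9.1
```

Call:
move_arm(
  commands=[
    [[0,0,0],[0,0,0],1],
    [[0,0,0],[0,0,0],1],
  ],
)

```text
time_s: 24.85
eef_pos: [410.1, 152.6, 174.8]
tcp_rot: [-179.8, 43.9, 89.7]
force: [0.6, -0.8, -2.1]
gripper_width: 9.2
```

```bash
python3 - <<'E'
from h import *
for n in ('top','scene'): snap(n,f'pics/{n}8.png')
t=optics.camera_params('top');s=optics.camera_params('scene')
g,c,tip,d=rod(); print(g,tip,d); print(proj(t,tip),proj(s,tip),proj(t,c),proj(s,c))
d2,x2=axis(0,45); Rt=frame(-d2,x2); tipT=np.array([408,0,190.]); P=tipT-175*(Rt@D)+18.7*Rt[:,2]
plan(P,Rt,1,1)
def big(f,x,y,w,h,s): return cv2.resize(cv2.imread(f)[y:y+h,x:x+w],None,fx=s,fy=s,interpolation=cv2.INTER_CUBIC)
cv2.imwrite('pics/st8c.png',np.hstack([big('pics/scene8.png',220,200,160,160,2.5),big('pics/top8.png',200,190,160,160,2.5)]))
E
```

```text
[410.48313927 165.40462333 188.91027837] [409.11458515  -9.5246464  185.2102579 ] [-0.00782031 -0.99959583 -0.02114297]
[290.27166524 272.81978716] [335.69860888 243.78384206] [239.61430969 272.25065337] [312.56756897 265.97583346]
[[np.float64(0.56), np.float64(-0.24), np.float64(-0.76)], [np.float64(-0.006), np.float64(-0.02), np.float64(-0.005)], 1]
step mm 9.732989220016655 deg 1.2176380578085368
```

View pics/st8c.png

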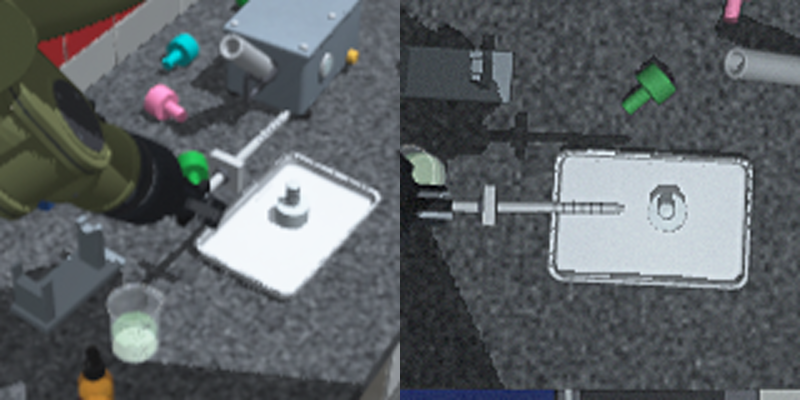

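Call:
move_arm(
  commands=[
    [[0.2,-0.1,-0.4],[0,-0.01,0],1],
    [[0.2,-0.1,-0.4],[0,-0.011,0],1],
    [[0,0,0],[0,0,0],1],
    [[0,0,0],[0,0,0],1],
    [[0,0,0],[0,0,0],1],
  ],
)

```text
time_s: 25.45
eef_pos: [409.7, 160.8, 180.9]
tcp_rot: [179.7, 44.9, 89.2]
force: [-0.7, -0.2, -0.6]
gripper_width: 9.1
```

```bash
python3 - <<'E'
from h import *
for n in ('top','scene'): snap(n,f'pics/{n}9.png')
t=optics.camera_params('top');s=optics.camera_params('scene')
g,c,tip,d=rod(); print(g,tip,d); print(proj(t,tip),proj(s,tip),proj(t,c),proj(s,c),proj(s,c-40*d))
def big(f,x,y,w,h,s): return cv2.resize(cv2.imread(f)[y:y+h,x:x+w],None,fx=s,fy=s,interpolation=cv2.INTER_CUBIC)
cv2.imwrite('pics/st9c.png',np.hstack([big('pics/scene9.png',290,220,66,66,6),big('pics/top9.png',230,240,66,66,6)]))
print(r.get_state()['joint_velocities'].round(2))
E
```

```text
[409.7606667  173.87307667 194.11528885] [407.79299637  -1.0889036  193.6190677 ] [-0.01124383 -0.99978274 -0.00283555]
[286.18684712 273.22135731] [334.65616277 243.12171626] [235.24776922 272.52048721] [311.08277139 266.0551562 ] [301.92035089 274.96884268]
[-0.05  0.01 -0.15  0.01 -0.1   0.03]
```

View pics/st9c.png

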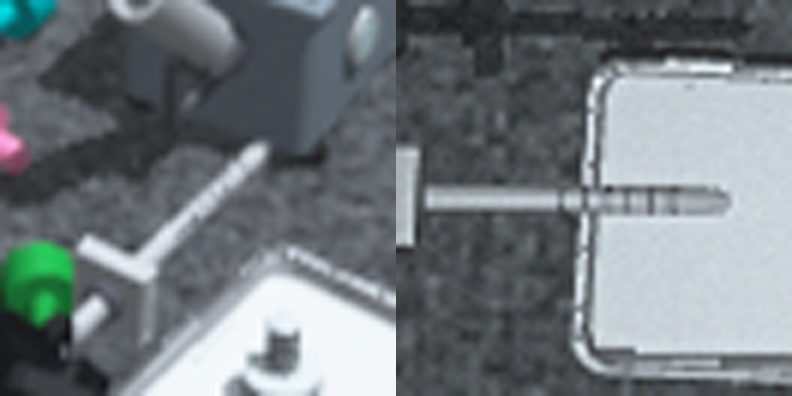

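```bash
python3 - <<'E'
from h import *
s=r.get_state(); print(s['joint_velocities'].round(2),s['gripper_width'],s['time_s']); print(r.job_done())
E
```

```text
[-0.05  0.01 -0.15  0.01 -0.1   0.03] 9.843454321907807 25.55
the job is handed in; nothing more can be done
None
```

The job is done and handed in at 25.6 s of robot time, inside the 58 s limit.

- **Cap:** I took it off along the tube's axis and stood it upright in the tray. The last overview pictures show it still there.
- **Dip:** I pushed the rod down the tube until the collar sat on the mouth. The calculated depth was about 112 mm, the largest contact force I read was about 20 N, and the scene picture shows the collar against the mouth. Then I drew it fully out.
- **Final pose:** The rod is still gripped and the joints are near zero speed. The tip is over the tray at about (408, -1, 194) mm, well above the 100 mm asked for.
- **Other things:** The arm did not touch the look-alikes or bystanders on purpose, and in the last cropped views those in sight looked unmoved. I did not compare every item against the first pictures.

**Disagreement in the checks:** From the tool's pose the rod is level to about 0.2°. The scene camera puts the tip about 1 pixel lower, which could mean roughly 1° of droop. The top camera does not support that, and a pixel is within the calibration error, so I left it uncorrected.

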